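# Fit the thermocouple in the test kiln's lid

## Robot

A 6-joint arm with a two-finger parallel gripper is mounted at the origin on the work surface. World frame = base frame: x ahead of the robot, y to its left, z up, the work surface at z = 0. Lengths are in mm, angles in rad, forces in N, time in s.
With the tool pointing down it reaches from about 350 to 775 mm from the base axis. Payload 7.3 kg.
Tool frame: the origin (TCP) lies on the mounting face of the last link; the fingertips stand 178 mm ahead of it and the grasp point (between the pads) lies 159 mm ahead of it; z points along the fingers, y is the line along which they close (so a half turn about z gives the same grasp; the last joint's range is limited). The gripper opens to 92 mm and grips with 3 to 60 N. Pads are 19 mm wide; open, the fingers measure 130 mm over their backs; the gripper's body (75 mm by 190 mm) begins 47 mm behind the grasp point.
Start: joints at [-1.326, 0.342, 1.524, -0, 1.275, -0.146], TCP at [200.007, -485.412, 404.741] pointing down, gripper open.
Joint ranges: [-2.53, 2.53], [-0.77, 2.02], [0.04, 2.7], [-1, 4.14], [0.28, 2.66], [-3.11, 3.11]. Speed limits (rad/s): [2.57, 2.57, 3.14, 3.14, 3.14, 3.14].

## Interface

Orientations are given as a unit quaternion [x, y, z, w].
In Python, from workcell import ctrl gives the robot as it stands. The module is installed in compiled form; this text tells all that it offers.
- The arm moves only by the tool jog_arm, never from a script. Its argument "motion" is a list of rows, each an object of numbers: "x", "y", "z": the shift along the world's x, y, z in cm; "rx", "ry", "rz": the turn, a rotation vector about the world's x, y, z in degrees; "hand": the finger opening in cm, from 0 to 9.18. A call has 1 to 10 rows; each row shifts and turns the commanded pose from where the row before left it; what a row does not reach is not made up. A row lasts 1/12 s, in which the tool goes at most 41.7 mm and 7.16 degrees, less where a joint would pass 70% of its speed; a pose out of reach is approached as far as the arm can. A call is refused whole if a number of a shift passes 4.17 or a number of a turn 7.16, either way. A call with a gripper value outside its range is refused whole. The fingers move at their own pace and stop on an object; the grip force is fixed at half the most. Time passes only in rows, so rows that do not move let the fingers close. It gives the time, the measured TCP pose, the force, the opening and the grip force at its end, in the units of the state.
- ctrl.observe(): the state, without advancing time (a new reading comes with each control period).
- ctrl.get_image(name): name is "scene" or "side" or "wrist"; returns the picture (420x560x3 uint8, red, green, blue); there is no depth.
- ctrl.get_calibration(name): a dict with "fx", "fy", "cx", "cy" (pixels), "T" (4x4, takes a point from camera to world coordinates). Camera axes: x right, y up, looking along -z (the intrinsics and any distortion apply to the point x, -y, -z); pixel columns grow to the right and rows downward; lengths in mm; the calibration is good to about 2 mm. A picture is of the moment at which its call begins: read the wrist's pose just before it. get_calibration takes no time and is no camera call; for the wrist camera it gives the pose at the moment of the call.
- ctrl.job_done(): hands the job in; it is judged then, once.
The state is a dict: "t": time; "qpos": joint angles; "qd": joint speeds; "joint_efforts": joint torques, N m; "ee_pos": TCP position; "eef_rot": TCP orientation; "wrist_force": force on the tool from outside, world axes, zero at the start; "wrist_torque": the same for the moment, N m; "gripper_width": finger opening in mm; "gripper_force": force on a finger pad.
Only numpy, scipy, OpenCV 4.12 (cv2) and the standard library are available. Lean on these libraries where they do the work, as an engineer would, in place of code of your own. Each camera call takes 0.05 s, during which the arm holds its last target. There are 200 camera calls.

## Task

Fit the thermocouple in the little test kiln: lower its ceramic sheath through the steel port bush on the kiln lid until the flange sits flat on the bush, keeping hold of it all the way down, for a dropped or rammed sheath breaks, then let go and leave it standing there. It is parked with its head on the bench and the sheath leaning tip-up in the slot of a kiln prop, so one grasp will hardly bring the tip round: it can be laid on the bench and taken again another way. Do not disturb the cups, the bowl or the short spare prop.

Things in the scene. Friction and masses are not known exactly. Their poses are not given: they have to be found in the camera images.
- thermocouple: thermocouple, rigid, about 130 g, centre of mass at z +15 mm. Along its z axis: white ceramic sheath 10 mm across, z -105 to 0, round-ended; steel flange 36 mm across, z 0 to 6; neck 14 mm across, z 6 to 30 (20 mm hexagon at 22 to 30); aluminium head block, 36 x 36 mm in section, z 30 to 70. Origin on the axis at the flange's seating face; z points from tip to head, so it is up when fitted
- thermocouple_head (a point): centre of the head block, on the axis, 50 mm above the flange's seating face, same axes. A steel cable gland 14 mm across stands 12 mm out of the head's +x face; the +y and -y faces are plain and flat. At the start the head rests by an edge on the bench, gland side up. Laid on its -x face the thermocouple lies level and still on head and flange rim, its axis 18 mm above the bench
- thermocouple_tip (a point): end of the sheath's round tip, on the axis, 105 mm from the flange's seating face. At the start it points up: the sheath rises at about 30 degrees from the head to the tip, which is about 100 mm above the bench
- kiln: fixed square test kiln, pale firebrick in a steel jacket, 193 x 193 mm, lid top 154 mm above the bench; origin on the bench under its centre; front (control strip, knob, lid handle 30 mm out) at its -x. On the lid are the port bush and a pale ceramic vent bung, 30 mm across, 20 mm tall, at kiln x +55, y -50 mm, which stays; nothing else rises above the lid
- kiln_port (a point): centre of the round opening at the top face of the steel port bush on the lid, 164 mm above the bench, at kiln x -15, y +20 mm; axes as the kiln's. The bush is a ring 52 mm across and 10 mm tall, its mouth a cone 26 mm across narrowing to 15 mm; below is a 16 mm hole through the lid and the kiln's chamber, hollow down to 47 mm above the bench. The fitted flange rests on the bush's flat rim
- prop: the taller kiln prop: loose pale refractory block 30 (x) x 40 (y) x 75 mm tall, 200 g, with a slot 14 mm wide and 13 mm deep along its x across the top. The sheath rests in it, the head on the bench on the prop's -x side, flange about 45 mm from the prop's centre. Origin at the centre of its underside. It may be shifted
- short_prop: spare kiln prop of the same shape, 30 x 40 x 50 mm tall, loose, behind the taller one; origin at the centre of its underside; a bystander
- cup_mid: unglazed beaker upside down (its mouth on the bench), solid to the touch, pink below and white above, 80 mm across at the bench, 56 mm at the top, 100 mm tall; origin at the centre of its underside; a bystander
- cup_side: unglazed beaker upside down (its mouth on the bench), solid to the touch, pink below and white above, 80 mm across at the bench, 56 mm at the top, 85 mm tall; origin at the centre of its underside; a bystander
- bowl: white porcelain bowl, 110 mm across, 60 mm tall; origin at the centre of its underside; a bystander

How it is judged (in metres and radians):
On the way:
1. the sheath is lowered at least 95 mm into the port with the thermocouple still held in the fingers (z of thermocouple in the frame of kiln_port below 0.01 m and horizontal distance between thermocouple and kiln_port below 0.006 m and contact force between the fingers and thermocouple above 0.5 N).
At the end, for the whole second after the job is handed in: the thermocouple stands still in the kiln's port by itself: flange origin within 5 mm sideways and 3 mm in height of the centre of the port bush's top face, axis within 3.4 degrees of upright, head up (horizontal distance between thermocouple and kiln_port below 0.005 m and z of thermocouple in the frame of kiln_port between -0.003 and 0.003 m and angle between thermocouple's own z axis and vertical below 0.06 rad and linear speed of thermocouple below 0.02 m/s and angular speed of thermocouple below 0.2 rad/s); the robot touches nothing.
It fails at once if the thermocouple is rammed or struck against the kiln: more than 60 N between them (contact force between thermocouple and kiln above 60 N).
It fails at once if a cup, the bowl or the short prop is shifted by more than 30 mm (distance of any of short_prop, cup_mid, cup_side, bowl from where it was at the start of the episode above 0.03 m).
It also fails if it takes over 64 s, if anything falls off the work surface, if the arm or the gripper's body presses on something with over 40 N, if the wrist force passes 120 N, or if a joint passes its speed limit or range.

## Working session

There is one attempt and no reset: what is moved stays moved. The work goes in short steps, Python scripts to look and compute and a tool call to move; the robot and the scene stay as the last step left them, time stands still between calls to the robot, and variables do not carry over. Pictures are saved under pics/ and viewed, at most 11 in all, crops included, and the job is handed in when it is done.

Besides the shell and the picture viewer there is one more tool, called after "Request:" as a command line: name --argument value ..., lists and objects as JSON in quotes. jog_arm: Moves the arm, as the interface text tells. Its arguments: {"type":"object","properties":{"motion":{"type":"array"}},"required":["motion"]}

```bash
mkdir -p pics; cat > h.py <<'E'
from workcell import ctrl
import numpy as np, cv2
from scipy.spatial.transform import Rotation as R
def snap(n,f):
    c=ctrl.get_calibration(n); im=ctrl.get_image(n); cv2.imwrite(f'pics/{f}.png',im[:,:,::-1]); np.save(f'pics/{f}.npy',c,allow_pickle=True); return im,c
def load(f): return cv2.imread(f'pics/{f}.png'), np.load(f'pics/{f}.npy',allow_pickle=True).item()
def ray(c,u,v):
    K=np.array([[c['fx'],0,c['cx']],[0,c['fy'],c['cy']],[0,0,1.]])
    D=c.get('dist',c.get('distortion'))
    p=cv2.undistortPoints(np.array([[[u,v]]],float),K,None if D is None else np.array(D,float))[0,0]
    T=np.array(c['T']); d=T[:3,:3]@np.array([p[0],-p[1],-1]); return T[:3,3],d/np.linalg.norm(d)
def onz(c,u,v,z):
    o,d=ray(c,u,v); return o+d*(z-o[2])/d[2]
def two(c1,p1,c2,p2):
    o1,d1=ray(c1,*p1);o2,d2=ray(c2,*p2)
    A=np.stack([d1,-d2],1); s=np.linalg.lstsq(A,o2-o1,rcond=None)[0]
    a=o1+s[0]*d1;b=o2+s[1]*d2; return (a+b)/2,np.linalg.norm(a-b)
def proj(c,P):
    T=np.array(c['T']); q=T[:3,:3].T@(np.array(P,float)-T[:3,3]); q=q*[1,-1,-1]
    return c['fx']*q[0]/q[2]+c['cx'],c['fy']*q[1]/q[2]+c['cy']
E
python3 - <<'E'
from h import *
np.set_printoptions(precision=3,suppress=True)
a,c=snap('scene','s0');b,d=snap('side','d0')
print(c);print(d)
print(ctrl.observe())
cv2.imwrite('pics/both.png',cv2.resize(np.hstack([a,b])[:,:,::-1],(800,300)))
E
```

```text
{'fx': 383.67883837932925, 'fy': 383.67883837932925, 'cx': 281.5364715384442, 'cy': 208.48995763596042, 'T': array([[  -0.798,   -0.461,    0.388, 1036.624],
       [   0.603,   -0.599,    0.527,  607.614],
       [  -0.011,    0.654,    0.756,  990.814],
       [   0.   ,    0.   ,    0.   ,    1.   ]])}
{'fx': 497.4367589898123, 'fy': 497.4367589898123, 'cx': 271.1537549899912, 'cy': 211.5839320035511, 'T': array([[    0.954,     0.182,    -0.237,   198.529],
       [   -0.299,     0.581,    -0.757, -1263.105],
       [   -0.   ,     0.793,     0.609,  1103.781],
       [    0.   ,     0.   ,     0.   ,     1.   ]])}
{'t': 0.1, 'qpos': array([-1.326,  0.343,  1.525, -0.   ,  1.275, -0.146]), 'qd': array([ 0.001, -0.002, -0.002,  0.002,  0.001, -0.001]), 'joint_efforts': array([  0.002, -43.2  , -24.469,   0.072,   0.053,  -0.   ]), 'ee_pos': array([ 199.973, -485.296,  404.138]), 'eef_rot': array([ 0.981,  0.194, -0.   , -0.001]), 'wrist_force': array([-0.241, -0.602, -0.404]), 'wrist_torque': array([-0.009,  0.079, -0.03 ]), 'gripper_force': 0.0, 'gripper_width': 91.81863590569859}
```

View pics/s0.png

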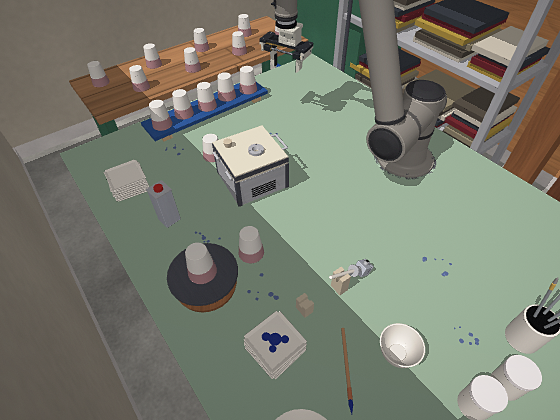

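View pics/d0.png

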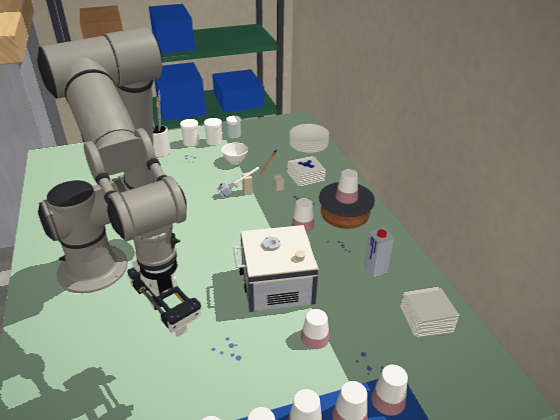

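The scene view shows the kiln with its bush at about (257,150), the thermocouple head at (363,268) and the prop at (340,280). In the side view the bush is at (271,243), the head at (227,188) and the tip at (258,170). I'll zoom in.

```bash
python3 - <<'E'
from h import *
np.set_printoptions(precision=1,suppress=True)
a,c=load('s0');b,d=load('d0')
k=lambda im,x,y,w,h,f:cv2.resize(im[y:y+h,x:x+w],(w*f,h*f),interpolation=cv2.INTER_CUBIC)
# 4 tiles of 400x300, 5x of 80x60
t=[k(a,315,245,80,60,5),k(b,205,155,80,60,5),k(a,215,120,80,60,5),k(b,235,220,80,60,5)]
cv2.imwrite('pics/z.png',np.vstack([np.hstack(t[:2]),np.hstack(t[2:])]))
print('bush',two(c,(257,150),d,(271,243)),'head',two(c,(363,268),d,(227,188)),'tip',two(c,(332,278),d,(258,170)))
E
```

```text
bush (array([ 520.8, -227.3,  157.7]), np.float64(2.679793449383912)) head (array([498.2, 264.8,  30.7]), np.float64(7.179427185311786)) tip (array([619.8, 258.4,  91.4]), np.float64(6.296131398825911))
```

View pics/z.png

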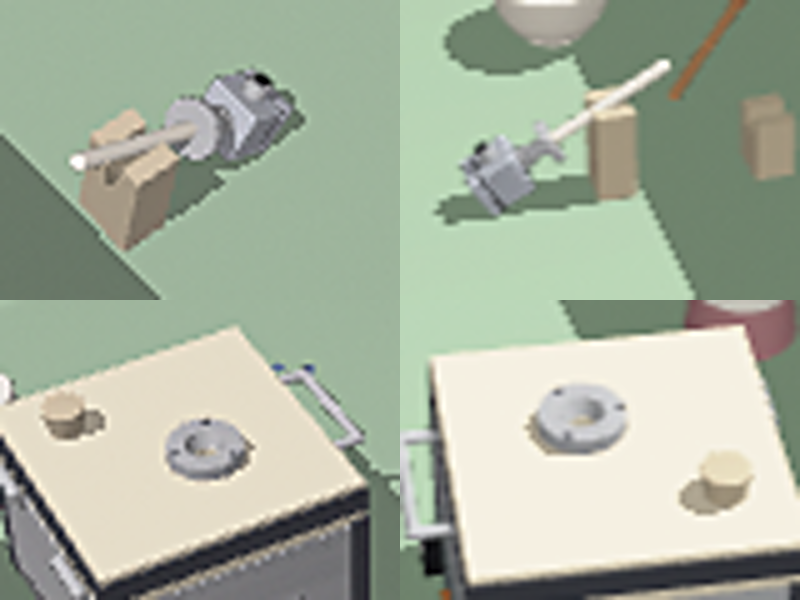

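The crops give better pixels. Scene: tip (330.2,277.2), flange (353.5,270.7), head (365,268), bush mouth (256.6,149.4). Side: tip (258.6,167.6), flange (233.4,183.4), head (224.4,190), bush (271.6,242.4).

```bash
python3 - <<'E'
from h import *
np.set_printoptions(precision=1,suppress=True)
a,c=load('s0');b,d=load('d0')
for n,p,q in [('bush',(256.6,149.4),(271.6,242.4)),('head',(365,268),(224.4,190)),('fl',(353.5,270.7),(233.4,183.4)),('tip',(330.2,277.2),(258.6,167.6)),('bung',(215+65/5,120+103/5),(235+326/5,220+162/5))]:
  print(n,two(c,p,d,q))
print('bush z164',onz(c,256.6,149.4,164),onz(d,271.6,242.4,164))
# lid corners z154, tile px
for x,y in [(238,328),(366,486),(102,584),(0,404)]: print(onz(c,215+x/5,120+y/5,154))
for x,y in [(432,362),(745,328),(470,583)]: print('d',onz(d,235+(x-400)/5,220+(y-300)/5,154))
print('shortprop',onz(d,205+(768-400)/5,155+105/5,50),'cupmid',onz(c,249,232,100),onz(d,304,203,100),'bowl',onz(c,402,343,55))
E
```

```text
bush (array([ 522.1, -228. ,  160.3]), np.float64(3.2920531297468254))
head (array([488.4, 265.7,  22.7]), np.float64(6.009453634294192))
fl (array([528.5, 261.6,  45.3]), np.float64(4.081131234592453))
tip (array([624.3, 258. , 100.7]), np.float64(2.130685820578401))
bung (array([ 580.5, -308.4,  175. ]), np.float64(2.1822584686819724))
bush z164 [ 522.8 -223.9  164. ] [ 522.2 -233.   164. ]
[597.7 -84.2 154. ]
[612.3  61.9 154. ]
[768.1  29.1 154. ]
[ 744.7 -118.9  154. ]
d [ 453.5 -152.   154. ]
d [ 642.4 -177.6  154. ]
d [ 426.1 -336.9  154. ]
shortprop [703.2 253.6  50. ] cupmid [709.8   1.3 100. ] [710.   -1.9 100. ] bowl [585.7 486.8  55. ]
```

Request:
jog_arm --motion '[{"x": 3, "y": 3}, {"x": 3, "y": 3}, {"x": 3, "y": 3}, {"x": 3, "y": 3}, {"x": 2, "y": 3}, {"x": 2, "y": 3}, {"x": 2, "y": 3, "z": 1}, {"x": 2, "y": 3, "z": 1}, {"y": 4}, {"y": 4}]'

```text
$.motion[0]: bad value
```

Request:
jog_arm --motion '[{"x": 3, "y": 3, "z": 0, "rx": 0, "ry": 0, "rz": 0, "hand": 9.18}, {"x": 3, "y": 3, "z": 0, "rx": 0, "ry": 0, "rz": 0, "hand": 9.18}, {"x": 3, "y": 3, "z": 0, "rx": 0, "ry": 0, "rz": 0, "hand": 9.18}, {"x": 3, "y": 3, "z": 0, "rx": 0, "ry": 0, "rz": 0, "hand": 9.18}, {"x": 2, "y": 3, "z": 0, "rx": 0, "ry": 0, "rz": 0, "hand": 9.18}, {"x": 2, "y": 3, "z": 0, "rx": 0, "ry": 0, "rz": 0, "hand": 9.18}, {"x": 2, "y": 3, "z": 1, "rx": 0, "ry": 0, "rz": 0, "hand": 9.18}, {"x": 2, "y": 3, "z": 1, "rx": 0, "ry": 0, "rz": 0, "hand": 9.18}, {"x": 0, "y": 4, "z": 0, "rx": 0, "ry": 0, "rz": 0, "hand": 9.18}, {"x": 0, "y": 4, "z": 0, "rx": 0, "ry": 0, "rz": 0, "hand": 9.18}]'

```text
t: 0.93
ee_pos: [398.4, -166.0, 424.7]
eef_rot: [0.981, 0.194, 0.0, 0.0]
wrist_force: [1.8, 0.5, -0.7]
gripper_width: 92.1
gripper_force: 0.0
```

```bash
cat > log.py <<'E'
from h import *; import json
s=ctrl.observe(); open('log.txt','a').write(json.dumps([list(map(float,s['qpos'])),list(map(float,s['ee_pos'])),list(map(float,s['eef_rot']))])+'\n'); print(s['t'],np.round(s['qpos'],3),np.round(s['ee_pos'],1),np.round(s['eef_rot'],3))
E
python3 log.py
```

```text
0.9333 [-0.573  0.152  1.724  0.     1.265  0.607] [ 398.4 -166.   424.7] [0.981 0.194 0.    0.   ]
```

Request:
jog_arm --motion '[{"x": 0, "y": 4, "z": 0, "rx": 0, "ry": 0, "rz": -6.4, "hand": 9.18}, {"x": 0, "y": 4, "z": 0, "rx": 0, "ry": 0, "rz": -6.4, "hand": 9.18}, {"x": 0, "y": 4, "z": 0, "rx": 0, "ry": 0, "rz": -6.4, "hand": 9.18}, {"x": 0, "y": 4, "z": 0, "rx": 0, "ry": 0, "rz": -6.4, "hand": 9.18}, {"x": 0, "y": 4, "z": 0, "rx": 0, "ry": 0, "rz": 0, "hand": 9.18}, {"x": 0, "y": 4, "z": 0, "rx": 0, "ry": 0, "rz": 0, "hand": 9.18}, {"x": 0, "y": 4, "z": 0, "rx": 0, "ry": 0, "rz": 0, "hand": 9.18}, {"x": 0, "y": 4, "z": 0, "rx": 0, "ry": 0, "rz": 0, "hand": 9.18}, {"x": 0, "y": 4, "z": 0, "rx": 0, "ry": 0, "rz": 0, "hand": 9.18}, {"x": 0, "y": 4, "z": 0, "rx": 0, "ry": 0, "rz": 0, "hand": 9.18}]'

```text
t: 1.77
ee_pos: [397.9, 219.7, 424.6]
eef_rot: [1.0, -0.007, -0.0, 0.0]
wrist_force: [1.1, -1.0, 0.4]
gripper_width: 92.1
gripper_force: 0.0
```

```bash
python3 log.py
```

```text
1.7667 [ 0.336  0.195  1.67  -0.     1.276  1.921] [397.9 219.7 424.6] [ 1.    -0.007 -0.     0.   ]
```

Request:
jog_arm --motion '[{"x": 0, "y": 1.5, "z": -0.5, "rx": -0.38, "ry": -6.4, "rz": 0, "hand": 9.18}, {"x": 0, "y": 1, "z": -0.5, "rx": -0.38, "ry": -6.4, "rz": 0, "hand": 9.18}, {"x": 0, "y": 0, "z": -0.5, "rx": -0.38, "ry": -6.4, "rz": 0, "hand": 9.18}, {"x": 0, "y": 0, "z": -0.5, "rx": -0.38, "ry": -6.4, "rz": 0, "hand": 9.18}, {"x": 0, "y": 0, "z": -0.5, "rx": -0.38, "ry": -6.4, "rz": 0, "hand": 9.18}, {"x": 0, "y": 0, "z": -1, "rx": -0.38, "ry": -6.4, "rz": 0, "hand": 9.18}, {"x": 0, "y": 0, "z": -1, "rx": -0.38, "ry": -6.4, "rz": 0, "hand": 9.18}]'

```text
t: 2.35
ee_pos: [398.4, 241.8, 383.5]
eef_rot: [0.932, -0.008, 0.361, 0.021]
wrist_force: [1.1, -1.3, -0.3]
gripper_width: 91.8
gripper_force: 0.0
```

```bash
python3 log.py
```

```text
2.35 [ 0.489  0.166  1.945 -0.811  0.514  2.693] [398.4 241.8 383.5] [ 0.932 -0.008  0.361  0.021]
```

```bash
cat > fk.py <<'E'
import numpy as np, json
from scipy.spatial.transform import Rotation as R
from scipy.optimize import least_squares
L=[json.loads(l) for l in open('log.txt')]
L.append([[-1.326,0.342,1.524,0,1.275,-0.146],[200.007,-485.412,404.741],[.981,.194,0,0]])
e=lambda a,q:R.from_euler(a,q)
def fk(q,p,s4=1,s6=1):
    h,l2,l3,d,l4,x3,d4=p
    A=e('z',q[0])*e('y',q[1]); B=A*e('y',q[2]); C=B*e('z',s4*q[3]); D=C*e('y',q[4])
    t=np.array([0,0,h])+A.apply([0,d,l2])+B.apply([x3,0,l3])+C.apply([0,d4,0])+D.apply([0,0,l4])
    return t,D*e('z',s6*q[5])
def fit():
    out=[]
    for s4 in(1,-1):
      for s6 in (1,-1):
        O=[(fk(l[0],[0]*7,s4,s6)[1].inv()*R.from_quat(l[2])) for l in L]
        m=O[0]; er=max((m.inv()*o).magnitude() for o in O)
        if len(out)==0 or er<out[0]: out=[er,s4,s6,m]
    er,s4,s6,m=out
    f=lambda p:np.concatenate([fk(l[0],p,s4,s6)[0]-l[1] for l in L]+[1e-3*(p-p0)])
    p0=np.array([280,300,300,76,200,0,0.]);r=least_squares(f,p0)
    return er,s4,s6,m,r.x,np.abs(r.fun[:-7]).max()
if __name__=='__main__':
    np.set_printoptions(precision=2,suppress=True); r=fit(); print(r[:3],r[3].as_euler('zyx',degrees=True),r[4:])
E
python3 fk.py
```

```text
(0.0006734183944290521, 1, 1) [90.  0. -0.] (array([223.47, 505.76, 379.7 ,  76.44, 140.11,  46.6 ,  -0.04]), np.float64(0.035549269470777745))
```

```bash
cat > ik.py <<'E'
from fk import *
er,s4,s6,M,P,_=fit()
lo=np.array([-2.53,-.77,.04,-1,.28,-3.11])+.03; hi=np.array([2.53,2.02,2.7,4.14,2.66,3.11])-.03
def pose(q): t,r=fk(q,P); return t,r*M
def ik(t,r,q0):
    def f(q):
        a,b=pose(q); return np.concatenate([(a-t)/100,(r.inv()*b).as_rotvec()])
    s=least_squares(f,np.clip(q0,lo+1e-3,hi-1e-3),bounds=(lo,hi)); return s.x,np.abs(s.fun).max()
def allik(t,r,n=25,seed=0):
    g=np.random.default_rng(seed); S=[]
    for _ in range(n):
        q0=lo+(hi-lo)*g.random(6); q0[0]=np.clip(np.arctan2(t[1],t[0])+g.normal()*.3,-2.5,2.5)
        q,e=ik(t,r,q0)
        if e<1e-3 and all(np.abs(q-s).max()>.05 for s in S): S.append(q)
    return S
def tool(psi,t,sg):  # heading psi, tilt t (deg), z dir = sin t*h - cos t*z ; tool y = sg*left
    psi,t=np.radians([psi,t]); h=np.array([np.cos(psi),np.sin(psi),0]); l=np.array([-h[1],h[0],0])
    z=np.sin(t)*h-np.cos(t)*np.array([0,0,1]); y=sg*l; return R.from_matrix(np.stack([np.cross(y,z),y,z],1))
def tcp(G,r): return np.array(G)-r.apply([0,0,159])
E
cat > e.py <<'E'
from ik import *
np.set_printoptions(precision=2,suppress=True)
for t0 in (15,30,45):
  for sg in (1,-1):
    r=tool(-3,t0,sg); print('start',t0,sg,*allik(tcp([488,266,24],r),r))
for t in (-90,-75,-45):
  for psi in range(0,360,30):
    r=tool(psi,t,1); S=allik(tcp([522,-228,214+20],r),r,12)
    print('fin',t,'tiphead',psi,*S)
E
python3 e.py
```

```text
start 15 1 [ 0.43  0.6   1.87 -0.28  0.45 -0.86]
start 15 -1 [ 0.43  0.6   1.87 -0.28  0.45  2.29]
start 30 1
start 30 -1
start 45 1 [0.59 0.69 2.17 4.03 0.58 1.26]
start 45 -1 [ 0.59  0.69  2.17  4.03  0.58 -1.88]
fin -90 tiphead 0
fin -90 tiphead 30
fin -90 tiphead 60
fin -90 tiphead 90
fin -90 tiphead 120 [-0.12  0.69  2.21  4.08  1.43 -1.76]
fin -90 tiphead 150 [-0.57  0.7   2.48  3.09  1.61 -1.57]
fin -90 tiphead 180 [-1.04  0.68  2.36  2.1   1.52 -1.49]
fin -90 tiphead 210 [-1.13  0.73  1.98  1.5   1.6  -1.14]
fin -90 tiphead 240 [-1.04  0.88  1.53  1.17  1.91 -0.91]
fin -90 tiphead 270 [-0.89  1.05  1.07  0.99  2.29 -0.78]
fin -90 tiphead 300
fin -90 tiphead 330
fin -75 tiphead 0 [-0.36  1.19  0.52 -0.73  2.6  -2.32]
fin -75 tiphead 30 [-0.21  1.03  0.9  -0.92  2.2  -2.45]
fin -75 tiphead 60
fin -75 tiphead 90
fin -75 tiphead 120
fin -75 tiphead 150 [-0.57  0.41  2.42  3.09  1.   -1.55]
fin -75 tiphead 180 [-1.01  0.44  2.31  2.    1.12 -1.21]
fin -75 tiphead 210 [-1.11  0.57  1.95  1.37  1.39 -0.95]
fin -75 tiphead 240 [-1.03  0.75  1.52  1.04  1.76 -0.82]
fin -75 tiphead 270 [-0.88  0.94  1.08  0.83  2.16 -0.81]
fin -75 tiphead 300 [-0.72  1.13  0.67  0.61  2.56 -0.96]
fin -75 tiphead 330
fin -45 tiphead 0 [-0.4   0.89  0.81 -0.34  2.16 -2.05]
fin -45 tiphead 30 [-0.28  0.78  1.04 -0.56  1.88 -2.39]
fin -45 tiphead 60 [-0.19  0.62  1.35 -0.73  1.51 -2.63]
fin -45 tiphead 90 [-0.18  0.44  1.67 -0.91  1.08 -2.85]
fin -45 tiphead 120
fin -45 tiphead 150
fin -45 tiphead 180 [-0.83  0.22  2.02  1.11  0.62 -0.11]
fin -45 tiphead 210 [-0.94  0.36  1.8   0.91  1.1  -0.38]
fin -45 tiphead 240 [-0.91  0.54  1.49  0.72  1.49 -0.59]
fin -45 tiphead 270 [-0.81  0.71  1.17  0.53  1.85 -0.82]
fin -45 tiphead 300 [-0.68  0.85  0.89  0.3   2.13 -1.14]
fin -45 tiphead 330 [-0.54  0.92  0.75 -0.02  2.26 -1.59]
```

```bash
cat > plan.py <<'E'
from ik import *
np.set_printoptions(precision=2,suppress=True)
def run(name,W,q,n=12,sg=-1):
    # W: list of (G,psi,t) ; G= grasp point
    for a,b in zip(W[:-1],W[1:]):
        mn=9
        for s in np.linspace(0,1,n+1)[1:]:
            G=np.array(a[0])*(1-s)+np.array(b[0])*s; r=tool(a[1]*(1-s)+b[1]*s,a[2]*(1-s)+b[2]*s,sg); q2,e=ik(tcp(G,r),r,q); mn=max(e,0) if mn==9 else max(mn,e)
            dj=np.abs(q2-q).max(); q=q2
        print(name,b,q,'err %.4f'%mn)
    return q
E
cat > e2.py <<'E'
from plan import *
q=np.array([0.489,.166,1.945,-.811,.514,2.693])
t,r=pose(q); G=t+r.apply([0,0,159]); print(G)
for L in ((450,120),(470,80)):
  for ps in (-40,-63,-90):
    print('LAY',L,ps)
    x,y=L
    q1=run('1',[(G,-1,42),([480,266,120],-3,15),([486,266,30],-3,15),([486,266,150],-3,15),([x,y,120],ps,-15),([x,y,25],ps,-15),([x,y,100],ps,-15),([x,y,100],ps,15),([x,y,25],ps,15),([x,y,250],ps,15)],q,6)
    for pf in (-90,-120):
      run('2',[([x,y,250],ps,15),([480,0,345],pf,-75),([522,-228,345],pf,-75),([522,-228,214],pf,-75)],q1,8)
E
python3 e2.py
```

```text
[505.5  234.76 266.23]
LAY (450, 120) -40
1 ([480, 266, 120], -3, 15) [ 0.43  0.43  1.81 -0.2   0.67  2.2 ] err 0.0000
1 ([486, 266, 30], -3, 15) [ 0.43  0.59  1.87 -0.27  0.46  2.28] err 0.0000
1 ([486, 266, 150], -3, 15) [ 0.43  0.4   1.77 -0.18  0.75  2.17] err 0.0000
1 ([450, 120, 120], -40, -15) [-0.01  0.48  1.73  0.18  1.14  2.16] err 0.0000
1 ([450, 120, 25], -40, -15) [-0.01  0.63  1.81  0.21  0.92  2.11] err 0.0000
1 ([450, 120, 100], -40, -15) [-0.01  0.51  1.75  0.19  1.09  2.15] err 0.0000
1 ([450, 120, 100], -40, 15) [ 0.23  0.38  1.99 -0.35  0.64  2.77] err 0.0000
1 ([450, 120, 25], -40, 15) [ 0.23  0.53  2.05 -0.49  0.45  2.93] err 0.0000
1 ([450, 120, 250], -40, 15) [ 0.23  0.17  1.78 -0.24  1.05  2.6 ] err 0.0000
2 ([480, 0, 345], -90, -75) [-0.68  0.53  1.59  0.95  1.96  2.37] err 0.0000
2 ([522, -228, 345], -90, -75) [-0.88  0.83  0.99  0.95  2.29  2.52] err 0.0000
2 ([522, -228, 214], -90, -75) [-0.88  0.97  1.09  0.81  2.14  2.3 ] err 0.0000
2 ([480, 0, 345], -120, -75) [-0.82  0.31  1.97  1.18  1.62  2.38] err 0.0000
2 ([522, -228, 345], -120, -75) [-1.03  0.61
[... 5359 characters left out ...]
0, 80, 100], -90, 15) [ 0.1   0.46  1.82 -0.05  0.87  3.08] err 0.2191
1 ([470, 80, 25], -90, 15) [ 0.09  0.59  1.88 -0.02  0.68  3.08] err 0.2508
1 ([470, 80, 250], -90, 15) [ 0.12  0.28  1.62 -0.13  1.27  3.08] err 0.2361
2 ([480, 0, 345], -90, -75) [-0.68  0.53  1.59  0.95  1.96  2.37] err 0.0779
2 ([522, -228, 345], -90, -75) [-0.88  0.83  0.99  0.95  2.29  2.52] err 0.0000
2 ([522, -228, 214], -90, -75) [-0.88  0.97  1.09  0.81  2.14  2.3 ] err 0.0000
2 ([480, 0, 345], -120, -75) [-0.82  0.31  1.97  1.18  1.62  2.38] err 0.1245
2 ([522, -228, 345], -120, -75) [-1.03  0.61  1.44  1.09  1.87  2.52] err 0.0000
2 ([522, -228, 214], -120, -75) [-1.03  0.78  1.53  1.03  1.74  2.28] err 0.0000
```

```bash
cat > go.py <<'E'
# usage: go.py 'x,y,z,psi,t' ...  prints per-row numbers to each waypoint in turn
import sys
from workcell import ctrl
from ik import *
s=ctrl.observe(); t0=np.array(s['ee_pos']); r0=R.from_quat(s['eef_rot']); q=np.array(s['qpos'])
z=r0.as_matrix()[:,2]; y=r0.as_matrix()[:,1]; l=-y
print('now G',np.round(t0+159*z,1),'psi %.1f t %.1f roll %.1f'%(np.degrees(np.arctan2(-l[0],l[1])),np.degrees(np.arctan2(z[:2]@[l[1],-l[0]],-z[2])),np.degrees(l[2])),'t=%.2f w=%.1f'%(s['t'],s['gripper_width']),'F',np.round(s['wrist_force'],1),np.round(q,2))
for a in sys.argv[1:]:
    x,yy,zz,psi,t=map(float,a.split(',')); r=tool(psi,t,-1); p=tcp([x,yy,zz],r)
    d=(p-t0)/10; rv=np.degrees((r*r0.inv()).as_rotvec())
    n=int(np.ceil(max(np.abs(d).max()/4,np.linalg.norm(d)/4,np.linalg.norm(rv)/6.8,1)))
    q,e=ik(p,r,q); print(a,'rows',n,'d/row',np.round(d/n,2),'rot/row',np.round(rv/n,2),'ik %.3f'%e,np.round(q,2))
    t0,r0=p,r
E
python3 go.py 486,266,120,-3,15
```

```text
now G [505.3 234.5 266. ] psi -1.8 t 42.3 roll -2.0 t=2.35 w=91.8 F [ 1.1 -1.3 -0.3] [ 0.49  0.17  1.95 -0.81  0.51  2.69]
486,266,120,-3,15 rows 5 d/row [ 0.93  0.53 -2.2 ] rot/row [ 0.61  5.45 -0.33] ik 0.000 [ 0.43  0.44  1.8  -0.19  0.68  2.19]
```

Request:
jog_arm --motion '[{"x": 0.9, "y": 0.5, "z": -2.2, "rx": 0.6, "ry": 5.4, "rz": -0.3, "hand": 9.18}, {"x": 0.9, "y": 0.5, "z": -2.2, "rx": 0.6, "ry": 5.4, "rz": -0.3, "hand": 9.18}, {"x": 0.9, "y": 0.5, "z": -2.2, "rx": 0.6, "ry": 5.4, "rz": -0.3, "hand": 9.18}, {"x": 1, "y": 0.6, "z": -2.2, "rx": 0.6, "ry": 5.4, "rz": -0.3, "hand": 9.18}, {"x": 1, "y": 0.6, "z": -2.2, "rx": 0.6, "ry": 5.5, "rz": -0.4, "hand": 9.18}, {"x": 0, "y": 0, "z": 0, "rx": 0, "ry": 0, "rz": 0, "hand": 9.18}]'

```text
t: 2.85
ee_pos: [447.0, 268.5, 270.0]
eef_rot: [0.992, -0.027, 0.125, 0.006]
wrist_force: [-0.6, -1.0, 0.7]
gripper_width: 91.9
gripper_force: 0.0
```

```bash
python3 - <<'E'
from h import *
im,c=snap('wrist','w1')
for n,P in [('head',(488,266,23)),('tip',(624,258,100)),('fl',(530,262,45))]: print(n,proj(c,P))
E
python3 go.py 486,266,30,-3,15
```

```text
head (np.float64(280.7307388382115), np.float64(246.56091877164155))
tip (np.float64(281.47450484892255), np.float64(-4.434701912143709))
fl (np.float64(283.19919610501955), np.float64(188.57352091968247))
now G [487.  265.3 118.1] psi -3.1 t 14.8 roll -0.3 t=2.90 w=91.9 F [-0.4 -0.   0.2] [ 0.43  0.44  1.8  -0.19  0.68  2.19]
486,266,30,-3,15 rows 3 d/row [-0.06 -0.   -2.94] rot/row [ 0.09 -0.08  0.03] ik 0.000 [ 0.43  0.59  1.87 -0.27  0.46  2.28]
```

View pics/w1.png

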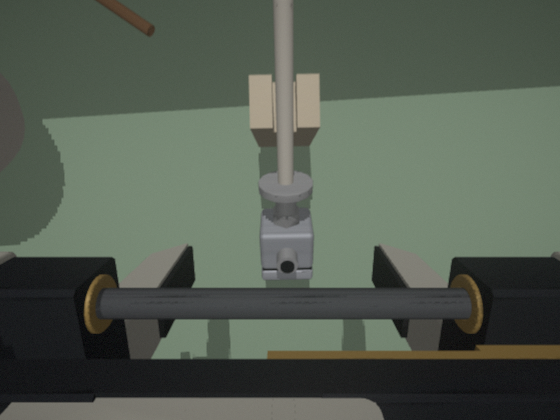

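The wrist view shows the thermocouple lined up between the open fingers, with the head at (286,243), the flange at (286,187) and the sheath straight up the image. That is about 2 mm off prediction, so I'm descending.

Request:
jog_arm --motion '[{"x": 0, "y": -0.1, "z": -3, "rx": 0, "ry": 0, "rz": 0, "hand": 9.18}, {"x": 0, "y": -0.1, "z": -3, "rx": 0, "ry": 0, "rz": 0, "hand": 9.18}, {"x": 0, "y": 0, "z": -2, "rx": 0, "ry": 0, "rz": 0, "hand": 9.18}, {"x": 0, "y": 0, "z": -0.8, "rx": 0, "ry": 0, "rz": 0, "hand": 9.18}, {"x": 0, "y": 0, "z": 0, "rx": 0, "ry": 0, "rz": 0, "hand": 9.18}, {"x": 0, "y": 0, "z": 0, "rx": 0, "ry": 0, "rz": 0, "hand": 9.18}]'

```text
t: 3.4
ee_pos: [446.3, 266.8, 187.6]
eef_rot: [0.991, -0.026, 0.131, 0.004]
wrist_force: [0.4, -0.0, 0.4]
gripper_width: 91.7
gripper_force: 0.0
```

```bash
python3 go.py
```

```text
now G [487.7 264.3  34.1] psi -3.0 t 15.1 roll -0.1 t=3.40 w=91.7 F [ 0.4 -0.   0.4] [ 0.42  0.58  1.87 -0.27  0.47  2.28]
```

Request:
jog_arm --motion '[{"x": 0, "y": 0, "z": 0, "rx": 0, "ry": 0, "rz": 0, "hand": 6}, {"x": 0, "y": 0, "z": 0, "rx": 0, "ry": 0, "rz": 0, "hand": 4.5}, {"x": 0, "y": 0, "z": 0, "rx": 0, "ry": 0, "rz": 0, "hand": 3}, {"x": 0, "y": 0, "z": 0, "rx": 0, "ry": 0, "rz": 0, "hand": 3}, {"x": 0, "y": 0, "z": 0, "rx": 0, "ry": 0, "rz": 0, "hand": 2}, {"x": 0, "y": 0, "z": 0, "rx": 0, "ry": 0, "rz": 0, "hand": 1}, {"x": 0, "y": 0, "z": 0, "rx": 0, "ry": 0, "rz": 0, "hand": 0}, {"x": 0, "y": 0, "z": 0, "rx": 0, "ry": 0, "rz": 0, "hand": 0}, {"x": 0, "y": 0, "z": 0, "rx": 0, "ry": 0, "rz": 0, "hand": 0}]'

```text
t: 4.15
ee_pos: [446.1, 266.5, 186.2]
eef_rot: [0.991, -0.026, 0.13, 0.005]
wrist_force: [0.2, -0.6, 0.2]
gripper_width: 36.1
gripper_force: 0.3
```

```bash
python3 go.py 486,266,150,-3,15 470,80,110,-40,-15
```

```text
now G [487.1 264.   32.6] psi -3.0 t 15.0 roll -0.1 t=4.15 w=36.1 F [ 0.2 -0.6  0.2] [ 0.42  0.59  1.87 -0.27  0.47  2.28]
486,266,150,-3,15 rows 3 d/row [-0.04  0.05  3.91] rot/row [ 0.05 -0.02  0.01] ik 0.000 [ 0.43  0.4   1.77 -0.18  0.75  2.17]
470,80,110,-40,-15 rows 7 d/row [ 0.81 -3.07 -0.57] rot/row [ 1.6   4.06 -5.16] ik 0.000 [-0.09  0.51  1.7   0.16  1.15  2.1 ]
```

Request:
jog_arm --motion '[{"x": 0, "y": 0, "z": 0, "rx": 0, "ry": 0, "rz": 0, "hand": 0}, {"x": 0, "y": 0, "z": 0, "rx": 0, "ry": 0, "rz": 0, "hand": 0}, {"x": 0, "y": 0, "z": 0, "rx": 0, "ry": 0, "rz": 0, "hand": 0}, {"x": 0, "y": 0, "z": 1, "rx": 0, "ry": 0, "rz": 0, "hand": 0}, {"x": 0, "y": 0, "z": 2, "rx": 0, "ry": 0, "rz": 0, "hand": 0}, {"x": 0, "y": 0, "z": 3, "rx": 0, "ry": 0, "rz": 0, "hand": 0}, {"x": 0, "y": 0, "z": 3, "rx": 0, "ry": 0, "rz": 0, "hand": 0}, {"x": 0, "y": 0, "z": 2, "rx": 0, "ry": 0, "rz": 0, "hand": 0}, {"x": 0, "y": 0, "z": 1, "rx": 0, "ry": 0, "rz": 0, "hand": 0}, {"x": 0, "y": 0, "z": 0, "rx": 0, "ry": 0, "rz": 0, "hand": 0}]'

```text
t: 4.98
ee_pos: [446.5, 266.7, 308.8]
eef_rot: [0.991, -0.026, 0.132, 0.004]
wrist_force: [0.4, 0.9, -1.4]
gripper_width: 36.0
gripper_force: 30.0
```

```bash
python3 - <<'E'
from h import *
a,c=snap('wrist','w2');b,d=snap('side','d2')
cv2.imwrite('pics/m2.png',np.hstack([cv2.resize(a,(400,300)),cv2.resize(b[130:220,170:290],(400,300),interpolation=cv2.INTER_CUBIC)])[:,:,::-1])
E
python3 go.py 470,80,110,-40,-15
```

```text
now G [486.5 263.7 152. ] psi -3.0 t 14.9 roll -0.2 t=5.08 w=35.9 F [-0.1 -1.1 -2.4] [ 0.42  0.39  1.77 -0.18  0.76  2.16]
470,80,110,-40,-15 rows 7 d/row [ 0.8  -3.04 -0.6 ] rot/row [ 1.62  4.03 -5.16] ik 0.000 [-0.09  0.51  1.7   0.16  1.15  2.1 ]
```

View pics/m2.png

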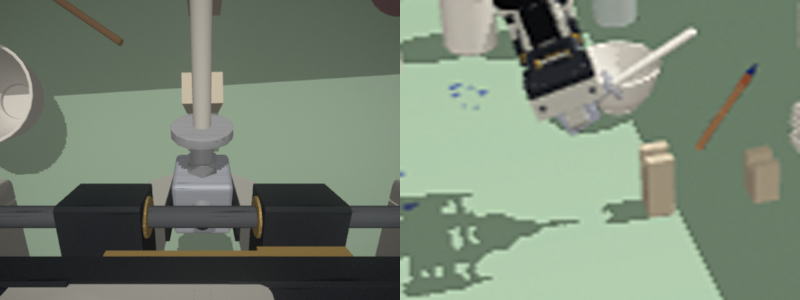

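The thermocouple is held and clear of the prop, still about 30° tip up. Next I swing it over to the laying place.

Request:
jog_arm --motion '[{"x": 0.8, "y": -3, "z": -0.6, "rx": 1.6, "ry": 4, "rz": -5.1, "hand": 0}, {"x": 0.8, "y": -3, "z": -0.6, "rx": 1.6, "ry": 4, "rz": -5.1, "hand": 0}, {"x": 0.8, "y": -3, "z": -0.6, "rx": 1.6, "ry": 4, "rz": -5.1, "hand": 0}, {"x": 0.8, "y": -3, "z": -0.6, "rx": 1.6, "ry": 4, "rz": -5.1, "hand": 0}, {"x": 0.8, "y": -3, "z": -0.6, "rx": 1.6, "ry": 4, "rz": -5.1, "hand": 0}, {"x": 0.8, "y": -3, "z": -0.6, "rx": 1.6, "ry": 4, "rz": -5.2, "hand": 0}, {"x": 0.8, "y": -3, "z": -0.6, "rx": 1.6, "ry": 4, "rz": -5.2, "hand": 0}, {"x": 0, "y": 0, "z": -2, "rx": 0, "ry": 0, "rz": 0, "hand": 0}, {"x": 0, "y": 0, "z": -2, "rx": 0, "ry": 0, "rz": 0, "hand": 0}, {"x": 0, "y": 0, "z": 0, "rx": 0, "ry": 0, "rz": 0, "hand": 0}]'

```text
t: 5.92
ee_pos: [500.6, 55.6, 219.4]
eef_rot: [0.932, -0.338, -0.124, -0.043]
wrist_force: [-1.1, 0.3, -2.0]
gripper_width: 35.8
gripper_force: 30.0
```

```bash
python3 - <<'E'
from h import *
b,d=snap('side','d3');a,c=snap('scene','s3')
s=ctrl.observe(); r=R.from_quat(s['eef_rot']); G=s['ee_pos']+r.apply([0,0,159]); H=s['ee_pos']+r.apply([0,0,168])
y=r.as_matrix()[:,1]; h=np.array([-y[1],y[0],0]); h/=np.linalg.norm(h)
for tilt in (0,):
  T=H+155*h; print('head',H,'pred tip',T,'side',proj(d,T),proj(d,H),'scene',proj(c,T),proj(c,H))
u,v=map(int,proj(d,H+60*h)); U,V=map(int,proj(c,H+60*h))
k=lambda im,u,v:cv2.resize(im[v-45:v+45,u-60:u+60],(400,300),interpolation=cv2.INTER_CUBIC)
print(u-60,v-45,U-60,V-45)
cv2.imwrite('pics/m3.png',np.hstack([k(b,u,v),k(a,U,V)])[:,:,::-1])
E
python3 go.py 470,80,45,-40,-15
```

```text
head [468.36095498  84.10774679  60.41772064] pred tip [587.5041467  -15.03810469  60.41772064] side (np.float64(270.70166087065826), np.float64(221.16913725929487)) (np.float64(229.24229024985925), np.float64(210.5210207880104)) scene (np.float64(279.3805297517628), np.float64(217.49562589174838)) (np.float64(328.87635976871513), np.float64(218.9603701958126))
185 169 249 173
now G [470.1  82.6  69.1] psi -39.8 t -14.9 roll -0.0 t=6.02 w=36.1 F [ 0.4  0.7 -1. ] [-0.08  0.57  1.73  0.17  1.05  2.08]
470,80,45,-40,-15 rows 1 d/row [-0.01 -0.3  -2.42] rot/row [ 0.1   0.07 -0.23] ik 0.000 [-0.09  0.61  1.75  0.18  1.    2.07]
```

View pics/m3.png

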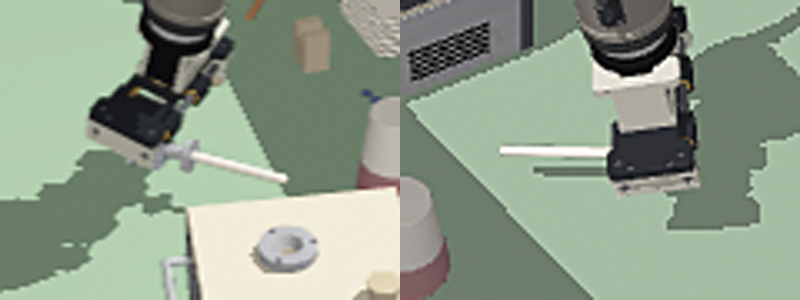

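The picture shows the sheath nearly level: side tip at (270.5,223), scene tip at (279.3,218.6). It is roughly 1.5° tip-low, which is fine for laying. Lowering now.

Request:
jog_arm --motion '[{"x": 0, "y": 0, "z": -2, "rx": -0.4, "ry": -0.5, "rz": 0, "hand": 0}, {"x": 0, "y": 0, "z": -1.2, "rx": -0.4, "ry": -0.5, "rz": 0, "hand": 0}, {"x": 0, "y": 0, "z": -0.5, "rx": 0, "ry": 0, "rz": 0, "hand": 0}, {"x": 0, "y": 0, "z": 0, "rx": 0, "ry": 0, "rz": 0, "hand": 0}, {"x": 0, "y": 0, "z": 0, "rx": 0, "ry": 0, "rz": 0, "hand": 0}]'

```text
t: 6.43
ee_pos: [502.3, 56.9, 187.9]
eef_rot: [0.934, -0.337, -0.109, -0.041]
wrist_force: [1.2, -1.3, -1.1]
gripper_width: 36.0
gripper_force: 30.0
```

Request:
jog_arm --motion '[{"x": 0, "y": 0, "z": -0.2, "rx": 0, "ry": 0, "rz": 0, "hand": 0}, {"x": 0, "y": 0, "z": 0, "rx": 0, "ry": 0, "rz": 0, "hand": 0}]'

```text
t: 6.6
ee_pos: [502.4, 56.6, 185.8]
eef_rot: [0.934, -0.337, -0.109, -0.041]
wrist_force: [-0.1, -0.7, -1.5]
gripper_width: 35.6
gripper_force: 30.0
```

Request:
jog_arm --motion '[{"x": 0, "y": 0, "z": -0.2, "rx": 0, "ry": 0, "rz": 0, "hand": 0}, {"x": 0, "y": 0, "z": 0, "rx": 0, "ry": 0, "rz": 0, "hand": 0}]'

```text
t: 6.77
ee_pos: [502.2, 56.5, 183.3]
eef_rot: [0.934, -0.338, -0.109, -0.041]
wrist_force: [0.5, -0.3, -1.9]
gripper_width: 36.2
gripper_force: 30.0
```

```bash
python3 go.py
```

```text
now G [474.2  80.4  28.7] psi -39.8 t -13.4 roll 0.2 t=6.77 w=36.2 F [ 0.5 -0.3 -1.9] [-0.08  0.63  1.76  0.17  0.94  2.07]
```

Request:
jog_arm --motion '[{"x": 0, "y": 0, "z": -0.1, "rx": 0, "ry": 0, "rz": 0, "hand": 0}, {"x": 0, "y": 0, "z": 0, "rx": 0, "ry": 0, "rz": 0, "hand": 0}]'

```text
t: 6.93
ee_pos: [502.1, 56.5, 182.2]
eef_rot: [0.934, -0.338, -0.109, -0.041]
wrist_force: [-0.8, -0.2, -1.6]
gripper_width: 35.9
gripper_force: 30.0
```

Request:
jog_arm --motion '[{"x": 0, "y": 0, "z": -0.1, "rx": 0, "ry": 0, "rz": 0, "hand": 0}, {"x": 0, "y": 0, "z": 0, "rx": 0, "ry": 0, "rz": 0, "hand": 0}]'

```text
t: 7.1
ee_pos: [502.2, 56.5, 181.4]
eef_rot: [0.934, -0.338, -0.109, -0.041]
wrist_force: [-0.3, -0.8, -0.1]
gripper_width: 36.0
gripper_force: 30.0
```

Request:
jog_arm --motion '[{"x": 0, "y": 0, "z": -0.1, "rx": 0, "ry": 0, "rz": 0, "hand": 0}, {"x": 0, "y": 0, "z": 0, "rx": 0, "ry": 0, "rz": 0, "hand": 0}]'

```text
t: 7.27
ee_pos: [502.3, 56.4, 181.2]
eef_rot: [0.934, -0.337, -0.109, -0.041]
wrist_force: [-1.7, -1.0, 10.0]
gripper_width: 35.5
gripper_force: 30.0
```

The bench is now carrying load (10 N). I release and back off.

Request:
jog_arm --motion '[{"x": 0, "y": 0, "z": 0, "rx": 0, "ry": 0, "rz": 0, "hand": 3.8}, {"x": 0, "y": 0, "z": 0, "rx": 0, "ry": 0, "rz": 0, "hand": 5}, {"x": 0, "y": 0, "z": 0, "rx": 0, "ry": 0, "rz": 0, "hand": 7}, {"x": 0, "y": 0, "z": 0, "rx": 0, "ry": 0, "rz": 0, "hand": 9}, {"x": 0, "y": 0, "z": 0, "rx": 0, "ry": 0, "rz": 0, "hand": 9}, {"x": 0.5, "y": -0.4, "z": 3, "rx": 0, "ry": 0, "rz": 0, "hand": 9}, {"x": 0.5, "y": -0.4, "z": 3, "rx": 0, "ry": 0, "rz": 0, "hand": 9}, {"x": 0.3, "y": -0.2, "z": 2, "rx": 0, "ry": 0, "rz": 0, "hand": 9}, {"x": 0, "y": 0, "z": 0, "rx": 0, "ry": 0, "rz": 0, "hand": 9}]'

```text
t: 8.02
ee_pos: [516.8, 46.1, 264.1]
eef_rot: [0.934, -0.338, -0.106, -0.042]
wrist_force: [0.8, -0.2, -0.1]
gripper_width: 86.8
gripper_force: 0.0
```

```bash
python3 - <<'E'
from h import *
a,c=snap('wrist','w4')
for n,P in [('head',(472,82,18)),('fl',(472+38.4,82-32,18)),('tip',(472+119,82-99,18))]: print(n,proj(c,P))
E
python3 go.py 470,80,110,-40,12 470,80,26,-40,12
```

```text
head (np.float64(285.9961989446719), np.float64(218.03131344274652))
fl (np.float64(286.353440541531), np.float64(152.73130396948582))
tip (np.float64(287.1834777125492), np.float64(-45.61248598166674))
now G [488.5  70.1 107.2] psi -39.8 t -13.2 roll 0.3 t=8.07 w=88.2 F [ 0.3  0.1 -0.7] [-0.09  0.53  1.67  0.15  1.13  2.09]
470,80,110,-40,12 rows 4 d/row [-1.78  1.37  0.09] rot/row [-4.09 -4.79 -0.07] ik 0.000 [ 0.1   0.37  1.94 -0.24  0.69  2.54]
470,80,26,-40,12 rows 3 d/row [ 0.   0.  -2.8] rot/row [0. 0. 0.] ik 0.000 [ 0.1   0.53  2.01 -0.33  0.47  2.66]
```

View pics/w4.png

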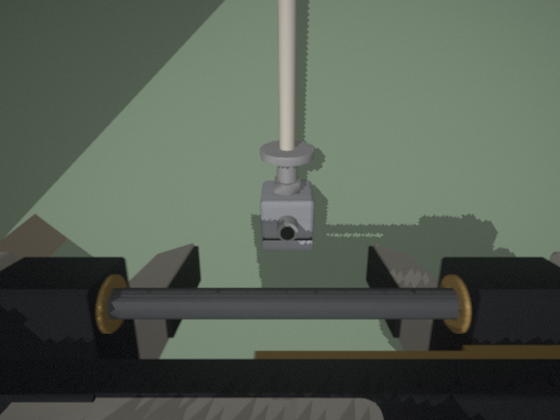

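It lies level on the bench, well aligned: head at (287,213), flange at (287,153). I re-tilt the tool and take it again.

Request:
jog_arm --motion '[{"x": -1.8, "y": 1.4, "z": 0.1, "rx": -4.1, "ry": -4.8, "rz": 0, "hand": 9}, {"x": -1.8, "y": 1.4, "z": 0.1, "rx": -4.1, "ry": -4.8, "rz": 0, "hand": 9}, {"x": -1.8, "y": 1.4, "z": 0.1, "rx": -4.1, "ry": -4.8, "rz": 0, "hand": 9}, {"x": -1.8, "y": 1.4, "z": 0.1, "rx": -4.1, "ry": -4.8, "rz": 0, "hand": 9}, {"x": 0, "y": 0, "z": -2.5, "rx": 0, "ry": 0, "rz": 0, "hand": 9}, {"x": 0, "y": 0, "z": -2.5, "rx": 0, "ry": 0, "rz": 0, "hand": 9}, {"x": 0, "y": 0, "z": 0, "rx": 0, "ry": 0, "rz": 0, "hand": 9}]'

```text
t: 8.65
ee_pos: [440.6, 102.9, 210.2]
eef_rot: [0.936, -0.337, 0.092, 0.038]
wrist_force: [-2.2, -1.1, 0.1]
gripper_width: 89.9
gripper_force: 0.0
```

```bash
python3 go.py 471,83,24,-40,12
```

```text
now G [464.   81.6  54.4] psi -39.7 t 11.5 roll -0.6 t=8.65 w=89.9 F [-2.2 -1.1  0.1] [ 0.11  0.47  2.   -0.29  0.56  2.6 ]
471,83,24,-40,12 rows 1 d/row [ 0.51  0.14 -3.07] rot/row [ 0.08 -0.76 -0.31] ik 0.000 [ 0.11  0.54  2.01 -0.34  0.47  2.67]
```

Request:
jog_arm --motion '[{"x": 0.5, "y": 0.1, "z": -2, "rx": 0.1, "ry": -0.7, "rz": -0.3, "hand": 9}, {"x": 0, "y": 0, "z": -1, "rx": 0, "ry": 0, "rz": 0, "hand": 7}, {"x": 0, "y": 0, "z": 0, "rx": 0, "ry": 0, "rz": 0, "hand": 5.5}, {"x": 0, "y": 0, "z": 0, "rx": 0, "ry": 0, "rz": 0, "hand": 4.2}, {"x": 0, "y": 0, "z": 0, "rx": 0, "ry": 0, "rz": 0, "hand": 3}, {"x": 0, "y": 0, "z": 0, "rx": 0, "ry": 0, "rz": 0, "hand": 2}, {"x": 0, "y": 0, "z": 0, "rx": 0, "ry": 0, "rz": 0, "hand": 0}, {"x": 0, "y": 0, "z": 0, "rx": 0, "ry": 0, "rz": 0, "hand": 0}, {"x": 0, "y": 0, "z": 0, "rx": 0, "ry": 0, "rz": 0, "hand": 0}, {"x": 0, "y": 0, "z": 0, "rx": 0, "ry": 0, "rz": 0, "hand": 0}]'

```text
t: 9.48
ee_pos: [448.1, 103.5, 184.5]
eef_rot: [0.934, -0.341, 0.102, 0.034]
wrist_force: [-0.1, 0.2, 2.6]
gripper_width: 36.2
gripper_force: 29.8
```

```bash
python3 go.py 470,83,270,-40,12 475,40,340,-72,-33 480,0,370,-105,-78 521,-229,370,-105,-78
```

```text
now G [474.7  82.4  29.1] psi -40.1 t 12.3 roll 0.3 t=9.48 w=36.2 F [-0.1  0.2  2.6] [ 0.11  0.53  2.   -0.33  0.48  2.66]
470,83,270,-40,12 rows 7 d/row [-0.05  0.01  3.44] rot/row [-0.01  0.07  0.01] ik 0.000 [ 0.11  0.17  1.71 -0.17  1.12  2.44]
475,40,340,-72,-33 rows 9 d/row [ 0.63 -1.63  0.53] rot/row [ 4.2   2.83 -3.37] ik 0.000 [-0.36  0.33  1.41  0.45  1.76  2.47]
480,0,370,-105,-78 rows 9 d/row [-0.69 -1.2  -0.78] rot/row [ 5.07  0.13 -3.47] ik 0.000 [-0.77  0.41  1.77  1.1   1.84  2.41]
521,-229,370,-105,-78 rows 6 d/row [ 0.68 -3.82  0.  ] rot/row [0. 0. 0.] ik 0.000 [-0.97  0.72  1.2   1.07  2.13  2.57]
```

Request:
jog_arm --motion '[{"x": 0, "y": 0, "z": 1, "rx": 0, "ry": 0, "rz": 0, "hand": 0}, {"x": 0, "y": 0, "z": 3, "rx": 0, "ry": 0, "rz": 0, "hand": 0}, {"x": 0, "y": 0, "z": 4, "rx": 0, "ry": 0, "rz": 0, "hand": 0}, {"x": 0, "y": 0, "z": 4, "rx": 0, "ry": 0, "rz": 0, "hand": 0}, {"x": 0, "y": 0, "z": 4, "rx": 0, "ry": 0, "rz": 0, "hand": 0}, {"x": 0, "y": 0, "z": 4, "rx": 0, "ry": 0, "rz": 0, "hand": 0}, {"x": 0, "y": 0, "z": 3, "rx": 0, "ry": 0, "rz": 0, "hand": 0}, {"x": 0, "y": 0, "z": 1, "rx": 0, "ry": 0, "rz": 0, "hand": 0}]'

```text
t: 10.15
ee_pos: [448.3, 103.6, 429.3]
eef_rot: [0.934, -0.341, 0.105, 0.032]
wrist_force: [1.0, 1.0, -1.3]
gripper_width: 35.9
gripper_force: 29.8
```

Request:
jog_arm --motion '[{"x": 0.6, "y": -1.6, "z": 0.5, "rx": 4.2, "ry": 2.8, "rz": -3.4, "hand": 0}, {"x": 0.6, "y": -1.6, "z": 0.5, "rx": 4.2, "ry": 2.8, "rz": -3.4, "hand": 0}, {"x": 0.6, "y": -1.6, "z": 0.5, "rx": 4.2, "ry": 2.8, "rz": -3.4, "hand": 0}, {"x": 0.6, "y": -1.6, "z": 0.5, "rx": 4.2, "ry": 2.8, "rz": -3.4, "hand": 0}, {"x": 0.6, "y": -1.6, "z": 0.5, "rx": 4.2, "ry": 2.8, "rz": -3.4, "hand": 0}, {"x": 0.6, "y": -1.6, "z": 0.5, "rx": 4.2, "ry": 2.8, "rz": -3.4, "hand": 0}, {"x": 0.6, "y": -1.6, "z": 0.5, "rx": 4.2, "ry": 2.8, "rz": -3.4, "hand": 0}, {"x": 0.6, "y": -1.6, "z": 0.5, "rx": 4.2, "ry": 2.8, "rz": -3.4, "hand": 0}, {"x": 0.6, "y": -1.6, "z": 0.5, "rx": 4.2, "ry": 2.8, "rz": -3.4, "hand": 0}]'

```text
t: 10.9
ee_pos: [502.3, -41.4, 469.3]
eef_rot: [0.773, -0.569, -0.226, -0.169]
wrist_force: [0.0, -0.2, -2.3]
gripper_width: 35.6
gripper_force: 29.8
```

```bash
python3 go.py 480,0,370,-105,-78 
```

```text
now G [477.3  41.  335.6] psi -72.8 t -32.8 roll 0.2 t=10.90 w=35.6 F [ 0.  -0.2 -2.3] [-0.36  0.33  1.42  0.45  1.74  2.48]
480,0,370,-105,-78 rows 9 d/row [-0.69 -1.21 -0.74] rot/row [ 5.09  0.12 -3.38] ik 0.000 [-0.77  0.41  1.77  1.1   1.84  2.41]
```

Request:
jog_arm --motion '[{"x": -0.7, "y": -1.2, "z": -0.7, "rx": 5.1, "ry": 0.1, "rz": -3.4, "hand": 0}, {"x": -0.7, "y": -1.2, "z": -0.7, "rx": 5.1, "ry": 0.1, "rz": -3.4, "hand": 0}, {"x": -0.7, "y": -1.2, "z": -0.7, "rx": 5.1, "ry": 0.1, "rz": -3.4, "hand": 0}, {"x": -0.7, "y": -1.2, "z": -0.7, "rx": 5.1, "ry": 0.1, "rz": -3.4, "hand": 0}, {"x": -0.7, "y": -1.2, "z": -0.7, "rx": 5.1, "ry": 0.1, "rz": -3.4, "hand": 0}, {"x": -0.7, "y": -1.2, "z": -0.7, "rx": 5.1, "ry": 0.1, "rz": -3.4, "hand": 0}, {"x": -0.7, "y": -1.2, "z": -0.7, "rx": 5.1, "ry": 0.1, "rz": -3.4, "hand": 0}, {"x": -0.7, "y": -1.2, "z": -0.7, "rx": 5.1, "ry": 0.1, "rz": -3.4, "hand": 0}, {"x": -0.7, "y": -1.2, "z": -0.7, "rx": 5.1, "ry": 0.1, "rz": -3.4, "hand": 0}, {"x": 0, "y": 0, "z": 0, "rx": 0, "ry": 0, "rz": 0, "hand": 0}]'

```text
t: 11.73
ee_pos: [438.2, -150.1, 404.3]
eef_rot: [-0.47, 0.618, 0.381, 0.501]
wrist_force: [-0.9, 0.7, -2.5]
gripper_width: 36.1
gripper_force: 29.8
```

```bash
python3 go.py 521,-180,372,-105,-77.7 521,-229,372,-105,-77.7
```

```text
now G [ 4.797e+02 -1.000e-01  3.715e+02] psi -105.5 t -78.1 roll -0.0 t=11.73 w=36.1 F [-0.9  0.7 -2.5] [-0.77  0.41  1.77  1.1   1.84  2.42]
521,-180,372,-105,-77.7 rows 5 d/row [ 0.85 -3.6   0.03] rot/row [-0.08  0.02  0.1 ] ik 0.000 [-0.92  0.65  1.32  1.06  2.06  2.54]
521,-229,372,-105,-77.7 rows 2 d/row [ 0.   -2.45  0.  ] rot/row [0. 0. 0.] ik 0.000 [-0.97  0.71  1.2   1.07  2.13  2.58]
```

Request:
jog_arm --motion '[{"x": 0.7, "y": -4, "z": 0, "rx": 0, "ry": 0, "rz": 0.2, "hand": 0}, {"x": 0.7, "y": -4, "z": 0, "rx": -0.1, "ry": 0, "rz": 0.2, "hand": 0}, {"x": 0.7, "y": -4, "z": 0, "rx": -0.1, "ry": 0, "rz": 0.1, "hand": 0}, {"x": 0.7, "y": -4, "z": 0, "rx": -0.1, "ry": 0, "rz": 0, "hand": 0}, {"x": 0.6, "y": -4, "z": 0, "rx": -0.1, "ry": 0, "rz": 0, "hand": 0}, {"x": 0.5, "y": -3, "z": 0, "rx": 0, "ry": 0, "rz": 0, "hand": 0}, {"x": 0, "y": -1, "z": 0, "rx": 0, "ry": 0, "rz": 0, "hand": 0}, {"x": 0, "y": 0, "z": 0, "rx": 0, "ry": 0, "rz": 0, "hand": 0}, {"x": 0, "y": 0, "z": 0, "rx": 0, "ry": 0, "rz": 0, "hand": 0}]'

```text
t: 12.48
ee_pos: [478.5, -388.2, 405.9]
eef_rot: [-0.479, 0.617, 0.38, 0.496]
wrist_force: [-0.1, -0.2, -1.8]
gripper_width: 35.9
gripper_force: 29.8
```

```bash
python3 - <<'E'
from h import *
b,d=snap('side','d5');a,c=snap('scene','s5')
s=ctrl.observe(); r=R.from_quat(s['eef_rot']); G=s['ee_pos']+r.apply([0,0,159]); A=G+[2.9,10.7,0]
T=A-[0,0,155]; print('axis',A,'side tip,fl',proj(d,T),proj(d,A-[0,0,50]),'scene',proj(c,T),proj(c,A-[0,0,50]))
u,v=map(int,proj(d,T)); U,V=map(int,proj(c,T)); print(u-32,v-60,U-32,V-60)
k=lambda im,u,v:cv2.resize(im[v-60:v+36,u-32:u+32],(400,600),interpolation=cv2.INTER_CUBIC)
cv2.imwrite('pics/m5.png',np.hstack([k(b,u,v),k(a,U,V)])[:,:,::-1])
E
python3 go.py
```

```text
axis [ 520.76735359 -226.32108151  371.91321496] side tip,fl (np.float64(270.4061193564942), np.float64(226.81531834518003)) (np.float64(270.3629131303232), np.float64(196.55371558705278)) scene (np.float64(255.68042592474717), np.float64(135.97516277995396)) (np.float64(253.5074671560281), np.float64(107.93762170839275))
238 166 223 75
now G [ 517.9 -237.   371.9] psi -104.6 t -77.4 roll 0.4 t=12.58 w=35.7 F [-0.2  0.5 -1.8] [-0.98  0.72  1.18  1.06  2.14  2.57]
```

View pics/m5.png

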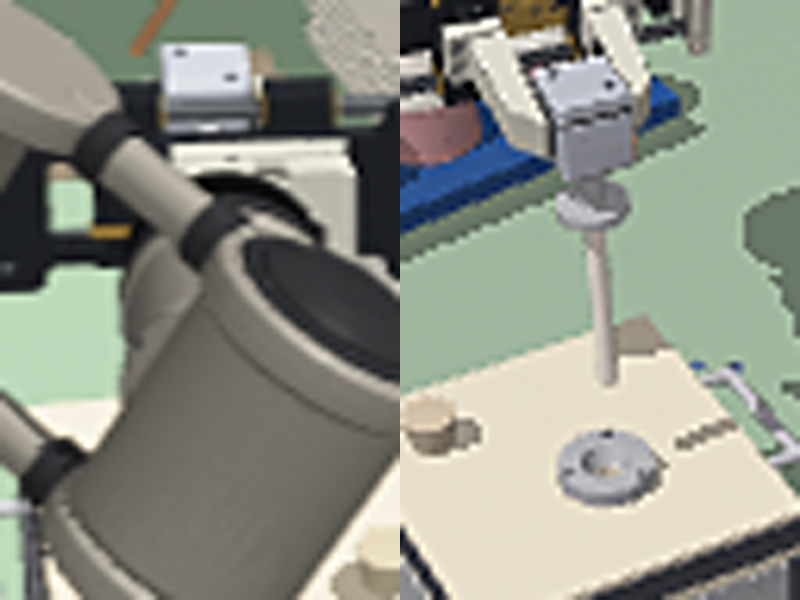

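The side view is blocked by the wrist. The scene view shows the thermocouple hanging upright over the lid, with the tip at (256.3,136.6), the flange at (253.9,108.6) and the bush mouth at (256.3,149.2). I lower it partway and then look with the wrist camera.

Request:
jog_arm --motion '[{"x": 0, "y": 0, "z": -1.2, "rx": 0, "ry": 0, "rz": 0, "hand": 0}, {"x": 0, "y": 0, "z": -1.2, "rx": 0, "ry": 0, "rz": 0, "hand": 0}, {"x": 0, "y": 0, "z": -1.0, "rx": 0, "ry": 0, "rz": 0, "hand": 0}, {"x": 0, "y": 0, "z": 0, "rx": 0, "ry": 0, "rz": 0, "hand": 0}, {"x": 0, "y": 0, "z": 0, "rx": 0, "ry": 0, "rz": 0, "hand": 0}]'

```text
t: 13.0
ee_pos: [478.2, -388.2, 371.1]
eef_rot: [-0.478, 0.616, 0.381, 0.497]
wrist_force: [-0.5, -0.4, -2.3]
gripper_width: 35.8
gripper_force: 29.8
```

```bash
python3 - <<'E'
from h import *
np.set_printoptions(precision=1,suppress=True)
a,c=load('s5'); print('tip',onz(c,256.3,136.6,217),'bush',onz(c,256.3,149.2,164),'flange',onz(c,253.9,108.6,322))
w,cw=snap('wrist','w6'); s=ctrl.observe(); r=R.from_quat(s['eef_rot']); G=s['ee_pos']+r.apply([0,0,159]); A=G+[2.9,10.7,0]; print(A)
for n,P in [('tip',A-[0,0,155]),('fl',A-[0,0,50]),('bush',(522,-228,164))]: print(n,np.array(proj(cw,P)))
E
```

```text
tip [ 521.1 -222.4  217. ] bush [ 523.  -225.3  164. ] flange [ 521.8 -222.7  322. ]
[ 520.7 -227.6  337.6]
tip [284.1 -56.3]
fl [282.6 172.4]
bush [281.3 -99.2]
```

View pics/w6.png

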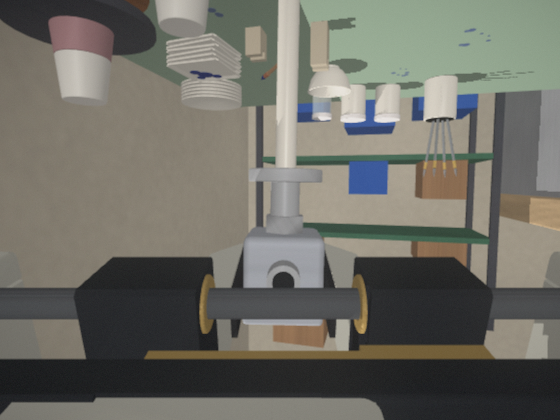

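The wrist view shows the sheath coming straight out of the grip, from (287,168) to (288,0), so it is upright. The tip is out of frame. I'll measure the bush silhouette and the sheath end from masks.

```bash
python3 - <<'E'
from h import *
np.set_printoptions(precision=1,suppress=True)
def bush(f,u,v):
    im,c=load(f); k=6; roi=im[v-14:v+14,u-16:u+16]; roi=cv2.resize(roi,None,fx=k,fy=k,interpolation=cv2.INTER_CUBIC).astype(int)
    m=((roi[:,:,2]-roi[:,:,0])<8).astype(np.uint8)
    cs,_=cv2.findContours(m,cv2.RETR_EXTERNAL,cv2.CHAIN_APPROX_NONE); C=max(cs,key=cv2.contourArea); x,y,w,h=cv2.boundingRect(C)
    return c,(u-16+(x+(w-1)/2-(k-1)/2)/k, v-14+(y+(h-1)/2-(k-1)/2)/k),(w/k,h/k)
c,p,s=bush('s0',257,150); d,q,s2=bush('d0',271,243)
B,_=two(c,p,d,q); print('bush',p,s,q,s2,B,_,onz(c,*p,159),onz(d,*q,159))
c5,p5,s5=bush('s5',257,150); print('s5',p5,s5)
im,c=snap('scene','s7'); s=ctrl.observe(); r=R.from_quat(s['eef_rot']); A=s['ee_pos']+r.apply([0,0,159])+[2.9,10.7,0]
print('A',A,'pred tip px',proj(c,A-[0,0,155]),'pred mid',proj(c,A-[0,0,100]),'pred fl rim bottom',proj(c,A-[0,0,50]))
for v in range(118,152):
    row=im[v,246:268].astype(int); print(v,' '.join('%3d/%2d'%(a[0],a[0]-a[2]) for a in row[4:16]))
E
```

```text
bush (255.58333333333334, 149.5) (15.833333333333334, 12.0) (270.8333333333333, 243.41666666666666) (17.666666666666668, 14.166666666666666) [ 521.4 -230.9  158.4] 1.6573152257351187 [ 522.6 -230.5  159. ] [ 520.5 -231.1  159. ]
s5 (255.58333333333334, 149.5) (15.833333333333334, 12.0)
A [ 520.7 -227.7  337.9] pred tip px (np.float64(256.11195263296213), np.float64(144.0717683640574)) pred mid (np.float64(255.04907585830503), np.float64(130.44448544257648)) pred fl rim bottom (np.float64(254.01735097007767), np.float64(117.21660495422633))
118 196/-2 192/-3 192/-3 196/-3 202/-3 115/-1 116/-2 117/-2 177/-3  91/-2 131/ 0 164/ 2
119 166/-3 189/-2 197/-3 193/-2 199/-1 201/-4 182/-4 164/-3  95/-3 125/ 0 166/ 2 162/ 1
120 149/-3 144/-2 135/-4 129/-3 124/-3 123/-4 112/-3 106/-2 115/-1 166/ 2 163/ 2 161/ 1
121 162/ 2 149/ 2 156/ 1 126/ 6 134/ 7 130/ 5 129/ 7 167/ 2 166/ 2 162/ 1 162/ 3 160/ 2
122 160/ 2 161/ 1 163/ 0 146/11 161/15 157/16 144/ 7 164/ 1 162/ 2 161/ 1 161/ 2 160/ 1
123 160/ 1 161/ 2 160/ 0 155/ 7 155/14 155/16 145/ 6 162/ 1 161/ 2 161/ 1 161/ 2 160/ 2
124 161/ 2 160/ 2 159/ 1 1
[... 1739 characters left out ...]
36/31 208/17 212/18 170/-10 173/-10 124/ 1 216/20 157/17 139/-5 192/ 3 213/18 240/32
145 211/19 172/-7 175/-7 179/-5 180/-5 184/-2 183/-3 180/-7 180/-5 179/-7 182/-6 182/-8
146 172/-8 176/-5 182/-3 185/-5 170/-3 169/-2 181/-2 186/-3 186/-3 192/-1 103/-4  99/-4
147 180/-4 183/-5 150/-2 102/-3 154/-3 170/-2 181/-1 190/-1 192/-4  98/-1 105/-2 105/-2
148 185/-4 192/ 0  93/ 0 128/-4 154/-2 170/-5 182/-2 187/-6 186/-3 179/-3 193/-2 195/-1
149 191/-3 194/-5  83/-1 112/-1 148/-3 168/ 5 184/ 3 219/ 9 179/-4 167/-2 187/-4 190/-4
150 113/-7 193/-2 157/-2 114/-4 157/21 139/29 184/35 197/39 199/10 185/-2 189/-1 118/-8
151 193/-2 193/-3 192/-3 190/-5 173/ 4 170/ 1 182/ 5 180/-5 181/-3 186/ 0 195/-3 124/-8
```

Request:
jog_arm --motion '[{"x": 0.12, "y": -0.22, "z": 0, "rx": 0, "ry": 0, "rz": 0, "hand": 0}, {"x": 0, "y": 0, "z": -0.7, "rx": 0, "ry": 0, "rz": 0, "hand": 0}, {"x": 0, "y": 0, "z": -0.7, "rx": 0, "ry": 0, "rz": 0, "hand": 0}, {"x": 0, "y": 0, "z": -0.3, "rx": 0, "ry": 0, "rz": 0, "hand": 0}, {"x": 0, "y": 0, "z": 0, "rx": 0, "ry": 0, "rz": 0, "hand": 0}]'

```text
t: 13.52
ee_pos: [479.3, -390.7, 353.9]
eef_rot: [-0.477, 0.616, 0.381, 0.497]
wrist_force: [0.3, 0.2, -1.4]
gripper_width: 35.5
gripper_force: 29.8
```

```bash
python3 go.py; python3 - <<'E'
from h import *
im,c=snap('scene','s8')
for v in range(140,156):
    row=im[v,246:268].astype(int); print(v,' '.join('%3d/%2d'%(a[0],a[0]-a[2]) for a in row))
E
```

```text
now G [ 518.8 -240.5  319.6] psi -104.7 t -77.6 roll 0.3 t=13.52 w=35.5 F [ 0.3  0.2 -1.4] [-0.98  0.78  1.22  1.01  2.09  2.47]
140 230/28 230/28 230/27 231/28 230/27 230/28 231/28 233/28 219/28 200/15 152/12 176/23 238/29 232/28 230/28 231/27 231/28 230/28 231/29 230/28 231/28 230/27
141 231/29 230/28 230/29 230/27 230/28 231/29 231/28 234/29 216/28 200/17 157/12 181/24 239/30 232/28 231/28 230/28 230/28 230/27 230/28 230/27 230/28 231/27
142 230/28 230/28 231/28 230/27 231/28 231/28 232/29 236/30 210/28 203/17 164/12 148/16 240/30 234/29 231/28 231/28 231/28 230/28 230/27 230/28 231/29 232/28
143 230/29 230/29 231/28 231/27 232/29 234/30 237/31 240/32 212/24 207/18 173/14 154/17 246/34 239/32 236/32 234/29 232/28 230/28 231/27 231/28 233/28 236/28
144 230/27 231/28 231/28 233/30 237/31 208/17 210/16 170/-10 164/-5 209/19 181/16 150/ 7 174/-9 192/ 2 213/16 243/33 239/31 235/28 234/28 236/28 241/29 247/29
145 231/28 231/28 233/30 237/33 211/19 171/-7 174/-7 177/-7 176/-9 210/19 185/16 136/14 183/-8 184/-7 187/-6  94/-9 215/30 243/31 242/30 247/28 143/23 143/23
146 230/28 232/30 237/
[... 858 characters left out ...]
86/-3 189/ 0 194/-5 122/-8  96/-4  95/ 3 147/25 243/30 234/28 231/28
152 232/29 237/29 187/21 146/-8 179/-3 192/-3 191/-3 188/-3 188/-5 185/-3 181/-6 187/-2 189/-2 192/ 0 175/-2 124/-3  88/-5 113/ 7 143/23 240/29 233/28 231/29
153 231/28 235/29 244/33 135/-6 134/-9 150/-5 179/-3 179/-4 189/-4 190/-2 190/-2 173/-2 153/-2 152/-3  98/-2  93/-3  98/ 0 146/24 245/31 235/27 232/29 231/28
154 230/28 233/29 237/30 208/32 167/ 7 139/-5 140/-6 139/-4 135/-2 130/-5 123/-5 119/-3 111/-4 102/-6  89/-7 116/ 9 254/34 245/31 237/29 232/28 231/28 230/27
155 231/28 231/28 232/28 237/29 242/32 228/33 166/ 7 131/-7 129/-9 127/-5 119/-5 113/-8 101/-9 180/19 173/17 248/32 239/29 233/28 232/27 231/27 230/27 230/28
```

Request:
jog_arm --motion '[{"x": 0.14, "y": -0.1, "z": 0, "rx": 0, "ry": 0, "rz": 0, "hand": 0}, {"x": 0, "y": 0, "z": -0.2, "rx": 0, "ry": 0, "rz": 0, "hand": 0}, {"x": 0, "y": 0, "z": -0.2, "rx": 0, "ry": 0, "rz": 0, "hand": 0}, {"x": 0, "y": 0, "z": 0, "rx": 0, "ry": 0, "rz": 0, "hand": 0}]'

```text
t: 13.9
ee_pos: [480.7, -391.6, 350.9]
eef_rot: [-0.478, 0.616, 0.38, 0.497]
wrist_force: [-0.9, -0.1, -1.9]
gripper_width: 36.0
gripper_force: 29.8
```

Request:
jog_arm --motion '[{"x": 0, "y": 0, "z": -0.2, "rx": 0, "ry": 0, "rz": 0, "hand": 0}, {"x": 0, "y": 0, "z": 0, "rx": 0, "ry": 0, "rz": 0, "hand": 0}]'

```text
t: 14.07
ee_pos: [480.7, -391.6, 348.9]
eef_rot: [-0.478, 0.616, 0.38, 0.497]
wrist_force: [-0.4, 1.1, -2.6]
gripper_width: 36.0
gripper_force: 29.8
```

Request:
jog_arm --motion '[{"x": 0, "y": 0, "z": -0.2, "rx": 0, "ry": 0, "rz": 0, "hand": 0}, {"x": 0, "y": 0, "z": 0, "rx": 0, "ry": 0, "rz": 0, "hand": 0}]'

```text
t: 14.23
ee_pos: [480.7, -391.6, 346.9]
eef_rot: [-0.478, 0.616, 0.38, 0.497]
wrist_force: [-0.5, -1.3, -1.8]
gripper_width: 35.8
gripper_force: 29.8
```

Request:
jog_arm --motion '[{"x": 0, "y": 0, "z": -0.2, "rx": 0, "ry": 0, "rz": 0, "hand": 0}, {"x": 0, "y": 0, "z": -0.1, "rx": 0, "ry": 0, "rz": 0, "hand": 0}, {"x": 0, "y": 0, "z": 0, "rx": 0, "ry": 0, "rz": 0, "hand": 0}]'

```text
t: 14.48
ee_pos: [480.7, -391.7, 343.9]
eef_rot: [-0.478, 0.616, 0.38, 0.497]
wrist_force: [-0.3, -0.4, -2.1]
gripper_width: 36.1
gripper_force: 29.8
```

The tip is about 10 mm below the rim with no contact force. I keep lowering.

Request:
jog_arm --motion '[{"x": 0, "y": 0, "z": -0.2, "rx": 0, "ry": 0, "rz": 0, "hand": 0}, {"x": 0, "y": 0, "z": -0.2, "rx": 0, "ry": 0, "rz": 0, "hand": 0}, {"x": 0, "y": 0, "z": 0, "rx": 0, "ry": 0, "rz": 0, "hand": 0}]'

```text
t: 14.73
ee_pos: [480.7, -391.6, 339.7]
eef_rot: [-0.478, 0.616, 0.38, 0.497]
wrist_force: [-0.3, -0.1, -1.1]
gripper_width: 36.0
gripper_force: 29.8
```

Request:
jog_arm --motion '[{"x": 0, "y": 0, "z": -0.3, "rx": 0, "ry": 0, "rz": 0, "hand": 0}, {"x": 0, "y": 0, "z": -0.3, "rx": 0, "ry": 0, "rz": 0, "hand": 0}, {"x": 0, "y": 0, "z": -0.3, "rx": 0, "ry": 0, "rz": 0, "hand": 0}, {"x": 0, "y": 0, "z": 0, "rx": 0, "ry": 0, "rz": 0, "hand": 0}]'

```text
t: 15.07
ee_pos: [480.7, -391.6, 330.4]
eef_rot: [-0.478, 0.616, 0.381, 0.497]
wrist_force: [-0.0, -0.8, -1.7]
gripper_width: 36.1
gripper_force: 29.8
```

Request:
jog_arm --motion '[{"x": 0, "y": 0, "z": -0.4, "rx": 0, "ry": 0, "rz": 0, "hand": 0}, {"x": 0, "y": 0, "z": -0.4, "rx": 0, "ry": 0, "rz": 0, "hand": 0}, {"x": 0, "y": 0, "z": -0.4, "rx": 0, "ry": 0, "rz": 0, "hand": 0}, {"x": 0, "y": 0, "z": -0.4, "rx": 0, "ry": 0, "rz": 0, "hand": 0}, {"x": 0, "y": 0, "z": 0, "rx": 0, "ry": 0, "rz": 0, "hand": 0}]'

```text
t: 15.48
ee_pos: [480.7, -391.6, 314.1]
eef_rot: [-0.478, 0.616, 0.381, 0.497]
wrist_force: [0.3, -0.1, -2.8]
gripper_width: 36.1
gripper_force: 29.8
```

```bash
python3 go.py
```

```text
now G [ 520.2 -241.5  279.7] psi -104.7 t -77.5 roll 0.3 t=15.48 w=36.1 F [ 0.3 -0.1 -2.8] [-0.98  0.83  1.24  0.98  2.05  2.41]
```

Request:
jog_arm --motion '[{"x": 0, "y": 0, "z": -0.7, "rx": 0, "ry": 0, "rz": 0, "hand": 0}, {"x": 0, "y": 0, "z": -0.7, "rx": 0, "ry": 0, "rz": 0, "hand": 0}, {"x": 0, "y": 0, "z": -0.7, "rx": 0, "ry": 0, "rz": 0, "hand": 0}, {"x": 0, "y": 0, "z": -0.6, "rx": 0, "ry": 0, "rz": 0, "hand": 0}, {"x": 0, "y": 0, "z": 0, "rx": 0, "ry": 0, "rz": 0, "hand": 0}]'

```text
t: 15.9
ee_pos: [480.6, -391.5, 286.4]
eef_rot: [-0.477, 0.616, 0.381, 0.497]
wrist_force: [0.2, -0.8, -1.9]
gripper_width: 35.7
gripper_force: 29.8
```

Request:
jog_arm --motion '[{"x": 0, "y": 0, "z": -0.7, "rx": 0, "ry": 0, "rz": 0, "hand": 0}, {"x": 0, "y": 0, "z": -0.7, "rx": 0, "ry": 0, "rz": 0, "hand": 0}, {"x": 0, "y": 0, "z": -0.6, "rx": 0, "ry": 0, "rz": 0, "hand": 0}, {"x": 0, "y": 0, "z": -0.5, "rx": 0, "ry": 0, "rz": 0, "hand": 0}, {"x": 0, "y": 0, "z": -0.3, "rx": 0, "ry": 0, "rz": 0, "hand": 0}, {"x": 0, "y": 0, "z": 0, "rx": 0, "ry": 0, "rz": 0, "hand": 0}]'

```text
t: 16.4
ee_pos: [480.7, -391.6, 259.3]
eef_rot: [-0.478, 0.616, 0.381, 0.497]
wrist_force: [0.3, 0.2, -1.6]
gripper_width: 36.0
gripper_force: 29.8
```

```bash
python3 go.py; python3 - <<'E'
from h import *
im,c=snap('scene','s9')
k=lambda u0,v0,w,h,f:cv2.resize(im[v0:v0+h,u0:u0+w],(w*f,h*f),interpolation=cv2.INTER_CUBIC)
cv2.imwrite('pics/m9.png',k(210,95,100,75,8)[:,:,::-1])
E
```

```text
now G [ 520.3 -241.5  225. ] psi -104.7 t -77.5 roll 0.3 t=16.40 w=36.0 F [ 0.3  0.2 -1.6] [-0.98  0.89  1.27  0.94  2.    2.32]
```

View pics/m9.png

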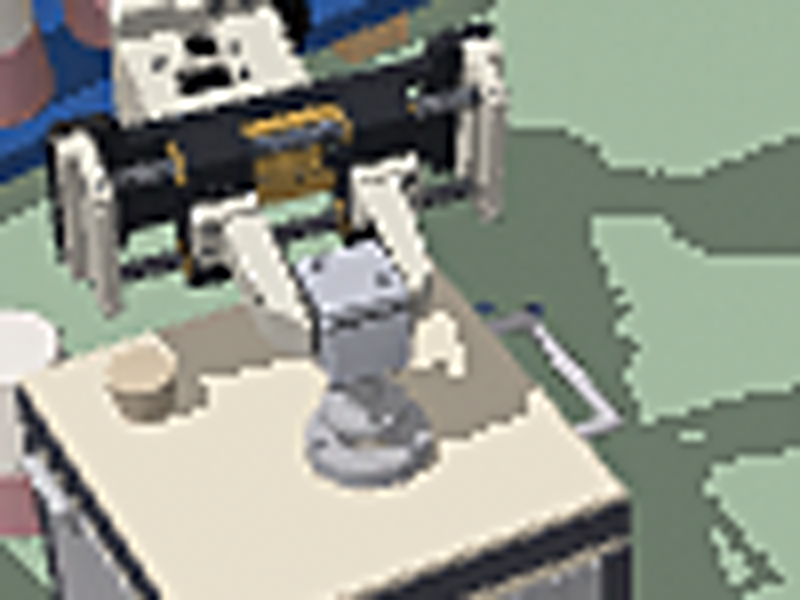

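The flange hovers about 10 mm over the bush and is well centred, with the flange at (256,146) over the ring at (256,149). The gripper is clear of the lid and the bung. Now the last slow steps.

Request:
jog_arm --motion '[{"x": 0, "y": 0, "z": -0.2, "rx": 0, "ry": 0, "rz": 0, "hand": 0}, {"x": 0, "y": 0, "z": -0.2, "rx": 0, "ry": 0, "rz": 0, "hand": 0}, {"x": 0, "y": 0, "z": -0.2, "rx": 0, "ry": 0, "rz": 0, "hand": 0}, {"x": 0, "y": 0, "z": 0, "rx": 0, "ry": 0, "rz": 0, "hand": 0}]'

```text
t: 16.78
ee_pos: [480.7, -391.6, 253.9]
eef_rot: [-0.478, 0.616, 0.38, 0.497]
wrist_force: [0.4, 0.0, -2.3]
gripper_width: 36.0
gripper_force: 29.8
```

Request:
jog_arm --motion '[{"x": 0, "y": 0, "z": -0.1, "rx": 0, "ry": 0, "rz": 0, "hand": 0}, {"x": 0, "y": 0, "z": -0.1, "rx": 0, "ry": 0, "rz": 0, "hand": 0}, {"x": 0, "y": 0, "z": 0, "rx": 0, "ry": 0, "rz": 0, "hand": 0}]'

```text
t: 17.03
ee_pos: [480.7, -391.6, 252.1]
eef_rot: [-0.478, 0.616, 0.38, 0.497]
wrist_force: [-0.2, 0.3, -2.4]
gripper_width: 36.0
gripper_force: 29.8
```

Request:
jog_arm --motion '[{"x": 0, "y": 0, "z": -0.1, "rx": 0, "ry": 0, "rz": 0, "hand": 0}, {"x": 0, "y": 0, "z": 0, "rx": 0, "ry": 0, "rz": 0, "hand": 0}]'

```text
t: 17.2
ee_pos: [480.7, -391.7, 251.1]
eef_rot: [-0.478, 0.616, 0.38, 0.497]
wrist_force: [0.1, -0.9, -2.1]
gripper_width: 35.7
gripper_force: 29.8
```

Request:
jog_arm --motion '[{"x": 0, "y": 0, "z": -0.1, "rx": 0, "ry": 0, "rz": 0, "hand": 0}, {"x": 0, "y": 0, "z": 0, "rx": 0, "ry": 0, "rz": 0, "hand": 0}]'

```text
t: 17.37
ee_pos: [480.7, -391.7, 250.3]
eef_rot: [-0.478, 0.616, 0.38, 0.497]
wrist_force: [-0.4, -0.7, -0.2]
gripper_width: 35.9
gripper_force: 29.8
```

Request:
jog_arm --motion '[{"x": 0, "y": 0, "z": -0.05, "rx": 0, "ry": 0, "rz": 0, "hand": 0}, {"x": 0, "y": 0, "z": 0, "rx": 0, "ry": 0, "rz": 0, "hand": 0}]'

```text
t: 17.53
ee_pos: [480.7, -391.7, 250.2]
eef_rot: [-0.478, 0.616, 0.38, 0.497]
wrist_force: [-1.3, 0.1, 3.6]
gripper_width: 36.2
gripper_force: 29.8
```

Request:
jog_arm --motion '[{"x": 0, "y": 0, "z": -0.05, "rx": 0, "ry": 0, "rz": 0, "hand": 0}, {"x": 0, "y": 0, "z": 0, "rx": 0, "ry": 0, "rz": 0, "hand": 0}]'

```text
t: 17.7
ee_pos: [480.7, -391.7, 250.1]
eef_rot: [-0.478, 0.616, 0.38, 0.498]
wrist_force: [-1.1, -0.6, 5.7]
gripper_width: 36.1
gripper_force: 29.8
```

The flange is seated, carrying about 6 N. I release and back out along the tool axis.

Request:
jog_arm --motion '[{"x": 0, "y": 0, "z": 0, "rx": 0, "ry": 0, "rz": 0, "hand": 3.7}, {"x": 0, "y": 0, "z": 0, "rx": 0, "ry": 0, "rz": 0, "hand": 4}, {"x": 0, "y": 0, "z": 0, "rx": 0, "ry": 0, "rz": 0, "hand": 5}, {"x": 0, "y": 0, "z": 0, "rx": 0, "ry": 0, "rz": 0, "hand": 6.5}, {"x": 0, "y": 0, "z": 0, "rx": 0, "ry": 0, "rz": 0, "hand": 8}, {"x": 0, "y": 0, "z": 0, "rx": 0, "ry": 0, "rz": 0, "hand": 8}, {"x": -0.25, "y": -0.94, "z": 0.22, "rx": 0, "ry": 0, "rz": 0, "hand": 8}, {"x": -0.5, "y": -1.9, "z": 0.43, "rx": 0, "ry": 0, "rz": 0, "hand": 8}, {"x": -0.74, "y": -2.8, "z": 0.65, "rx": 0, "ry": 0, "rz": 0, "hand": 8}, {"x": -0.5, "y": -1.9, "z": 0.43, "rx": 0, "ry": 0, "rz": 0, "hand": 8}]'

```text
t: 18.53
ee_pos: [460.1, -469.1, 267.3]
eef_rot: [-0.478, 0.616, 0.38, 0.497]
wrist_force: [-0.4, -1.0, 0.1]
gripper_width: 79.3
gripper_force: 0.0
```

Request:
jog_arm --motion '[{"x": -0.5, "y": -1.9, "z": 0.43, "rx": 0, "ry": 0, "rz": 0, "hand": 8}, {"x": -0.2, "y": -0.9, "z": 0.2, "rx": 0, "ry": 0, "rz": 0, "hand": 8}, {"x": 0, "y": 0, "z": 0, "rx": 0, "ry": 0, "rz": 0, "hand": 8}, {"x": 0, "y": 0, "z": 0, "rx": 0, "ry": 0, "rz": 0, "hand": 8}]'

```text
t: 18.87
ee_pos: [453.4, -495.7, 272.6]
eef_rot: [-0.478, 0.616, 0.38, 0.497]
wrist_force: [1.2, -0.4, -0.7]
gripper_width: 79.5
gripper_force: 0.0
```

```bash
python3 - <<'E'
from h import *
im,c=snap('scene','s10'); a=ctrl.get_image('wrist')
k=cv2.resize(im[95:170,230:290],(480,600),interpolation=cv2.INTER_CUBIC)
cv2.imwrite('pics/m10.png',np.hstack([k,cv2.resize(a,(320,600))])[:,:,::-1])
B=np.array([521.8,-230,164])
for z in (0,6,70): print(z,proj(c,B+[0,0,z]))
E
python3 go.py
```

```text
0 (np.float64(255.78090371811803), np.float64(148.31917101598395))
6 (np.float64(255.66855263442727), np.float64(146.90923985365532))
70 (np.float64(254.4178578273671), np.float64(131.21385423645506))
now G [ 493.5 -344.4  238.2] psi -104.7 t -77.5 roll 0.4 t=18.97 w=79.6 F [-0.4  0.8  1.1] [-1.08  0.99  1.    0.93  2.17  2.41]
```

View pics/m10.png

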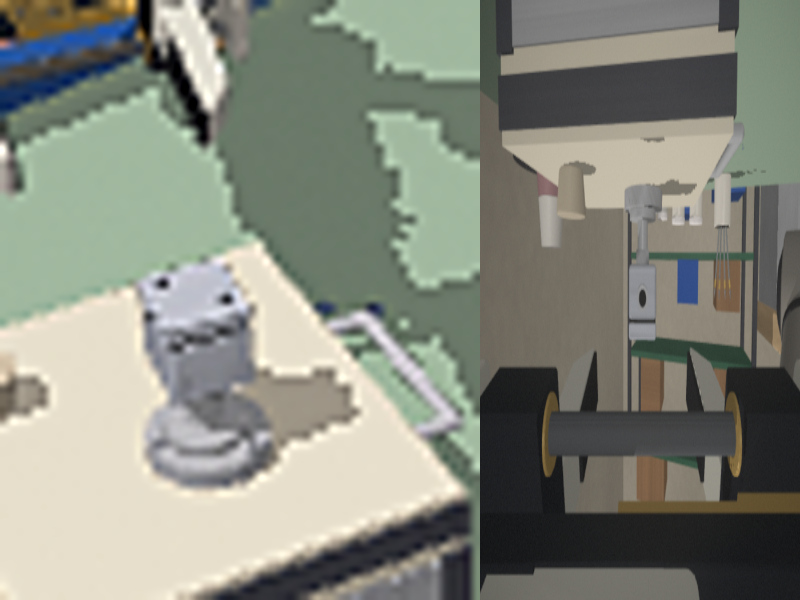

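The thermocouple stands upright with its flange on the bush, at about (256,147) in the scene view, and the gripper is well clear. I'm handing the job in.

```bash
python3 -c "
from workcell import ctrl; print(ctrl.job_done())"
```

```text
the job is handed in; nothing more can be done
None
```

The thermocouple is fitted and the job handed in: it was held all the way down (about 6 N at seating), then released, and the last picture shows it standing upright in the port with the gripper clear; the hand-in returned no verdict.

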